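Lay the next slat of a lantern panel against the spacer

ROBOT

A 7-joint arm with a two-finger parallel gripper is mounted at the origin on the work surface. World frame = base frame: x ahead of the robot, y to its left, z up, the work surface at z = 0. Lengths are in mm, angles in degrees, forces in N, time in s.
With the tool pointing down it reaches from about 425 to 825 mm from the base axis. Payload 3.6 kg.
Tool frame: the origin (TCP) lies at the very end of the fingers, on their centre line; the grasp point (between the pads) lies 19 mm behind it; z points along the fingers, y is the direction in which the jaws open and shut (so a half turn about z gives the same grasp; the last joint's range is limited). The gripper opens to 93 mm and grips with 3 to 60 N. Pads are 15 mm wide; open, the fingers measure 128 mm over their backs; the gripper's body (75 mm by 188 mm) begins 65 mm behind the grasp point.
Start: joints at [70.617, 35.231, -0.722, 81.555, 0.464, 63.22, -2.315], TCP at [199.414, -618.624, 218.64] pointing down, gripper open.
Joint ranges: [-178.69, 178.69], [-17.37, 117.87], [-77.05, 75.6], [15.02, 138.74], [-78.02, 258.01], [0.78, 113.62], [-162.83, 162.83]. Speed limits (degrees/s): [159.86, 159.86, 180, 180, 180, 180, 180].

INTERFACE

Orientations are given as a 3x3 rotation matrix whose columns are the frame's x, y, z axes.
In Python, from bench import * gives the robot as it stands. The module is installed in compiled form; this text tells all that it offers.
- The arm moves only by the tool apply_moves, never from a script. Its argument "rows" is a list of rows, each an object with "xyz": the shift along the world's x, y, z in m, a list of three; "roll": the turn about the world's z in rad; "grip": the gripper's target within -1 to 1 (fully open at 1, half-way at 0, shut at -1). A call has 1 to 8 rows; each row shifts and turns the commanded pose from where the row before left it; what a row does not reach is not made up. A row lasts 1/10 s, in which the tool goes at most 50 mm and 8.59 degrees, less where a joint would pass 70% of its speed; a pose out of reach is approached as far as the arm can. A call with a gripper value outside its range is refused whole. The fingers move at their own pace and stop on an object; "grip_force" is the grip in N (left out, the last holds). Time passes only in rows, so rows that do not move let the fingers close. It gives the time, the measured TCP pose, the force and the opening at its end, in the units of the state.
- sense(): the state, without advancing time (a new reading comes with each control period).
- camera(name): name is "side" or "top" or "wrist"; returns a dict with "image" (420x560x3 uint8, red, green, blue), "camera_matrix" (3x3 intrinsics, pixels), "xyz" and "attitude" of the camera in the world. Camera axes: x right, y up, looking along -z (the intrinsics and any distortion apply to the point x, -y, -z); pixel columns grow to the right and rows downward; lengths in mm; the calibration is good to about 2 mm. A picture is of the moment at which its call begins. There is no depth.
- close_job(): hands the job in, once; it reports no verdict.
Trained networks look in a picture, given as the dict that the camera call returned (one of the last four; its "shot" number tells which), for a name from the list of things; names that differ only in an ending like _2 or _b are one class to them, and where a whole thing is asked for, a point or a joint stands for the part that bears it (a point fixed in the world has none). Each returns a list of dicts, best first, with "conf" (0 to 1); they miss things now and then, are a little off and sometimes report something else, mostly with a low value. They report only what shows in the picture. A call takes as long as a camera call. They do not tell look-alikes from the thing itself.
- outline_of(picture, query): "pixels" (420x560 bool, what is visible of it) and "rect" ([left, top, width, height] in pixels, round what is visible of it).
The state is a dict: "time": time; "q": joint angles; "joint_vel": joint speeds; "tau": joint torques, N m; "tcp_pos": TCP position; "orientation": TCP orientation; "contact_force": force on the tool from outside, world axes, zero at the start; "wrist_torque": the same for the moment, N m; "finger_gap": finger opening in mm.
Only numpy, scipy, OpenCV 4.12 (cv2) and the standard library are available. Lean on these libraries where they do the work, as an engineer would, in place of code of your own. Each camera call takes 0.05 s, during which the arm holds its last target.

TASK

Lay the loose long slat as the next one in the lantern panel, beside the slat last laid on the assembly board: stand the spacer on the rails between the two, slide the new slat up until it nips the spacer snugly against its neighbour along its whole length, with its end butted against the fence. The neighbour's glue is still green, so do not shove it out of place. Then draw the spacer out, leaving the even gap, put it down on the bench clear of the board, and leave everything else on the bench where it is.

Things in the scene. Friction and masses are not known exactly. Their poses are not given: they have to be found in the camera images.
- board: Assembly board fixed to the bench: plywood 220 (x) x 300 (y) x 12 mm, origin at the centre of its underside, z up. Slats lie along its x on two dark rails. In order along +y: a slat whose glue has set (part of the board, centre y = -105 mm), neighbour, then free rails for the next slat. The pale dabs on the rails are dry marks: nothing sticks.
- rails (a point): Point on the board's z axis level with the tops of the two dark rails, 22 mm above the bench; axes as the board's. The rails run along y from -135 to +135 mm, are 22 mm wide and 10 mm thick, centred at x = -42 and +42 mm. Slats and spacer stand on them.
- fence (a point): Point in the middle of the inner face of the pale fence at the board's +x end, 30 mm above the bench; axes as the board's. This face, at x = +80 mm on the board, stops the slats' ends. The fence is 22 mm thick, 280 mm long along y, its top 40 mm above the bench.
- neighbour: The red-brown slat last laid, 160 mm long, 22 mm high, random width, somewhere between 24 and 32 mm; +x end at the fence. Origin at the centre of its underside, x along its length, axes as the board's; the new slat goes on its +y side. Its glue is green: it stands a light push of 4 or 5 N but slides along y under more than about 8 N.
- slat: The loose slat to lay: the lighter red-brown bar, 160 mm long (x), 22 mm high, random width (y), somewhere between 24 and 32 mm, not the same as the neighbour. About 0.1 kg. Origin at the centre of its underside, z up. It starts lying flat on the bench; either end may go to the fence.
- spacer: Pale wooden spacer, starts standing on edge on the bench: foot 100 mm long (x), 14 mm thick (y), 36 mm high; on its middle a grip tab 40 mm long (x), 14 mm thick, from 36 to 63 mm height. Origin at the centre of its underside, z up. About 0.06 kg. On the rails its foot stands 14 mm and its tab 41 mm higher than the slats. The tab can be pinched along x or y.
- glue: Bystander, loose: white glue bottle with an orange cap, 58 mm across, 160 mm tall; origin at the centre of its underside.
- hex_frame: Bystander, loose: flat six-sided wooden lantern ring, 124 mm across, 14 mm high; origin at the centre of its underside.
- mallet: Bystander, loose: carpenter's wooden mallet lying down, about 250 mm long, head 75 mm high; origin at the bench level under the handle, 120 mm from the head's centre.
- square: Bystander, loose: try square, dark stock 120 mm and steel blade 180 mm, lying flat, 16 mm high; origin at the centre of the stock's underside.
- short_a: Bystander, loose: short dark offcut, 100 x 30 x 22 mm (not a slat for this panel); origin at the centre of its underside.
- short_b: Bystander, loose: a second short dark offcut, 100 x 30 x 22 mm; origin at the centre of its underside.
- brush_pot: Bystander, loose: steel pot with glue brushes, 80 mm across, about 220 mm tall with the brushes; origin at the centre of its underside.
Mind the look-alikes: they are no part of the job. What is shaped like the slat but black is not meant. Several things have the shape of the spacer; the one meant has the colours described above.

How it is judged (in metres and radians):
On the way:
1. the spacer stands on the rails, nipped between the new slat and the neighbour with less than 1 mm of play in all, the slat lying on the rails parallel to the neighbour (within 0.02 rad) (y of slat in the frame of neighbour below 0.0464 m and y of spacer in the frame of neighbour between 0.0213 and 0.0243 m and x of spacer in the frame of board between -0.06 and 0.06 m and z of spacer in the frame of board between 0.0195 and 0.0245 m and angle between the x axis of spacer and the x axis of neighbour, either way round below 0.03 rad and z of slat in the frame of board between 0.0195 and 0.0245 m and angle between the x axis of slat and the x axis of neighbour, either way round below 0.02 rad), for 0.2 s.
At the end, for the whole second after the job is handed in: Slat at rest on both rails (2.5 mm), gap to the neighbour 14 mm (within 1.5 mm), parallel (0.02 rad), end at the fence (within 3 mm); neighbour within 1.5 mm of its start; spacer at rest on the bench, its centre clear of the board and not touching it; bystanders within 30 mm (y of slat in the frame of neighbour between 0.0439 and 0.0469 m and angle between the x axis of slat and the x axis of neighbour, either way round below 0.02 rad and x of slat in the frame of board between -0.003 and 0.0025 m and z of slat in the frame of board between 0.0195 and 0.0245 m and angle between slat's own z axis and vertical below 0.05 rad and distance of neighbour from where it was at the start of the episode below 0.0015 m and (x of spacer in the frame of board above 0.115 m or x of spacer in the frame of board below -0.115 m or y of spacer in the frame of board above 0.155 m or y of spacer in the frame of board below -0.155 m) and height (world z) of spacer below 0.03 m and contact force between spacer and board below 0.05 N and linear speed of each of slat, spacer below 0.01 m/s).
It fails at once if the neighbour slat is shoved more than 1.5 mm out of place (distance of neighbour from where it was at the start of the episode above 0.0015 m).
It fails at once if a bystander on the bench is moved more than 30 mm (distance of any of glue, hex_frame, mallet, square, short_a, short_b, brush_pot from where it was at the start of the episode above 0.03 m).
It also fails if it takes over 72 s, if anything falls off the work surface, if the arm or the gripper's body presses on something with over 40 N, if the wrist force passes 120 N, or if a joint passes its speed limit or range.

## Working session

There is one attempt and no reset: what is moved stays moved. The work goes in short steps, Python scripts to look and compute and a tool call to move; the robot and the scene stay as the last step left them, time stands still between calls to the robot, and variables do not carry over. Pictures are saved under pics/ and viewed, and the job is handed in when it is done.

Besides the shell and the picture viewer there is one more tool, called after "Request:" in YAML: its name, and indented under it one key for each argument. apply_moves: Moves the arm, as the interface text tells. Its arguments: {"type":"object","properties":{"rows":{"type":"array","items":{"type":"object","properties":{"xyz":{"type":"array","items":{"type":"number"}},"roll":{"type":"number"},"grip":{"type":"number"}}}},"grip_force":{"type":"number"}},"required":["rows"]}

```bash
mkdir -p pics; ls; python3 - <<'E'
from bench import *
import cv2,pickle
s=sense();print({k:s[k] for k in('time','tcp_pos','contact_force','finger_gap')})
for n in('top','side'):
    c=camera(n);cv2.imwrite(f'pics/{n}0.png',c['image'][:,:,::-1]);pickle.dump(c,open(f'{n}0.pkl','wb'))
    print(n,c['camera_matrix'],c['xyz'],c['attitude'],[k for k in c])
E
```

```text
pics
{'time': 0.0, 'tcp_pos': array([ 199.16663489, -617.91925373,  217.50608782]), 'contact_force': array([ 0.42133836,  0.61249772, -0.32975941]), 'finger_gap': 93.09309382268914}
top [[534.58108535   0.         281.90848324]
 [  0.         534.58108535 211.98162525]
 [  0.           0.           1.        ]] [ 395.34237632   11.12808885 1717.69833352] [[-0.02783724  0.99603733 -0.08446725]
 [-0.99934689 -0.02967801 -0.02061564]
 [-0.02304077  0.0838382   0.99621297]] ['image', 'camera_matrix', 'xyz', 'attitude', 'shot']
side [[540.1272459    0.         282.97155554]
 [  0.         540.1272459  206.43784685]
 [  0.           0.           1.        ]] [ 391.1526154   951.02445192 1078.56907653] [[-0.98756351  0.12867752 -0.09033503]
 [-0.15593928 -0.72847912  0.66708403]
 [ 0.02003153  0.67287462  0.73948528]] ['image', 'camera_matrix', 'xyz', 'attitude', 'shot']
```

View pics/top0.png

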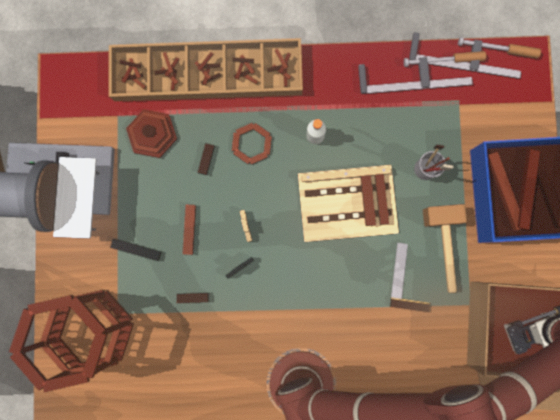

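View pics/side0.png

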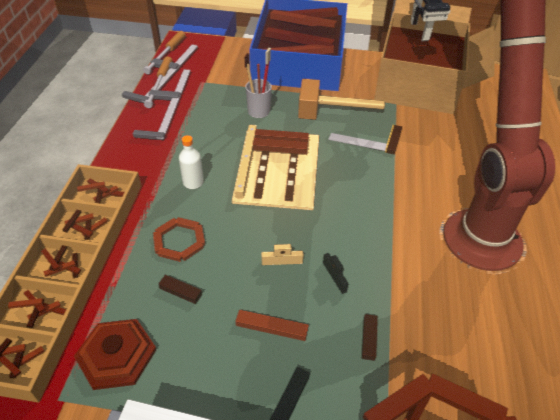

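```bash
cat > h.py <<'E'
import numpy as np,cv2,pickle
from bench import *
from scipy.optimize import minimize
def proj(c,P):
    P=np.asarray(P,float);R=np.asarray(c['attitude']);q=(P-np.asarray(c['xyz']))@R
    K=c['camera_matrix'];u=np.stack([q[...,0],-q[...,1],-q[...,2]],-1)
    return (u@K.T)[...,:2]/u[...,2:3]
def unproj(c,px,z):
    px=np.atleast_2d(px).astype(float);K=c['camera_matrix']
    d=np.c_[px,np.ones(len(px))]@np.linalg.inv(K).T
    d=np.c_[d[:,0],-d[:,1],-d[:,2]]@np.asarray(c['attitude']).T
    o=np.asarray(c['xyz']);return o+d*((z-o[2])/d[:,2])[:,None]
def box(x,y,a,L,W,z0,z1,cx=0):
    P=np.array([[cx+sx*L/2,sy*W/2,z] for z in(z0,z1) for sx,sy in((-1,-1),(1,-1),(1,1),(-1,1))])
    R=np.array([[np.cos(a),-np.sin(a)],[np.sin(a),np.cos(a)]])
    P[:,:2]=P[:,:2]@R.T+[x,y];return P
def sil(c,boxes):
    m=np.zeros((420*4,560*4),np.uint8)
    for b in boxes:
        h=cv2.convexHull(((proj(c,b)+.5)*4).astype(np.float32)).round().astype(np.int32)
        cv2.fillConvexPoly(m,h,255)
    return cv2.resize(m,(560,420),interpolation=cv2.INTER_AREA)/255.
def fit(obs,mk,p0,scale):
    # obs: list of (cam,mask)
    def f(u):
        p=np.array(u)*scale+p0;e=0
        for c,m in obs:
            e+=np.abs(sil(c,mk(p))-m).sum()/m.sum()
        return e
    n=len(p0);best=None
    S=np.vstack([np.zeros(n)]+[np.eye(n)[i] for i in range(n)])
    r=minimize(f,np.zeros(n),method='Nelder-Mead',options=dict(initial_simplex=S,maxiter=300,xatol=.005,fatol=1e-4))
    return r.x*scale+p0,r.fun
slatmk=lambda z0:(lambda p:[box(p[0],p[1],p[2],160,p[3],z0,z0+22)])
spmk=lambda z0:(lambda p:[box(p[0],p[1],p[2],100,14,z0,z0+36),box(p[0],p[1],p[2],40,14,z0+36,z0+63)])
bdmk=lambda p:[box(p[0],p[1],p[2],220,300,0,12),box(p[0],p[1],p[2],22,280,12,40,cx=91)]
E
python3 - <<'E'
from h import *
C={n:camera(n) for n in('top','side')}
pickle.dump(C,open('C.pkl','wb'))
M={}
for q in('board','neighbour','slat','spacer'):
    for n in C:
        o=outline_of(C[n],q)
        for d in o: print(q,n,d['rect'],round(d['conf'],2),d['pixels'].sum())
        M[q,n]=o
pickle.dump(M,open('M.pkl','wb'))
print(unproj(C['top'],[[348,204],[190,229],[247,226],[383,200],[370,200]],22).round(0))
E
```

```text
board top [295.7, 164.8, 100.9, 74.4] 0.6 6380
board side [232.0, 124.6, 83.6, 86.4] 0.96 5859
neighbour top [360.6, 173.9, 16.8, 50.4] 0.69 586
neighbour side [252.6, 137.9, 56.8, 14.5] 0.56 683
slat top [181.1, 204.7, 13.1, 49.4] 0.7 592
slat top [113.3, 238.8, 44.8, 23.6] 0.57 513
slat side [235.2, 310.7, 73.0, 32.8] 0.8 1200
slat side [271.2, 368.1, 39.2, 51.9] 0.55 915
spacer top [222.6, 253.6, 33.2, 28.7] 0.62 154
spacer top [236.1, 211.1, 16.1, 30.8] 0.55 142
spacer side [262.1, 242.1, 41.9, 23.2] 0.96 652
spacer side [321.2, 255.9, 29.6, 38.7] 0.96 564
[[ 558. -165.   22.]
 [ 493.  341.   22.]
 [ 498.  159.   22.]
 [ 568. -276.   22.]
 [ 569. -235.   22.]]
```

```bash
python3 - <<'E'
from h import *
C=pickle.load(open('C.pkl','rb'));M=pickle.load(open('M.pkl','rb'))
def pick(q,i): return {n:M[q,n][j]['pixels'].astype(float) for n,j in zip(('top','side'),i)}
def fill(m):
    c,_=cv2.findContours(m.astype(np.uint8),0,2);h=cv2.convexHull(np.vstack(c));o=np.zeros(m.shape,np.uint8);cv2.fillPoly(o,[h],1);return o.astype(float)
def run(q,i,mk,p0,sc,ff=False):
    m=pick(q,i)
    for use in(('top',),('side',),('top','side')):
        p,e=fit([(C[n],fill(m[n]) if ff else m[n]) for n in use],mk,np.array(p0,float),np.array(sc,float))
        print(q,use,p.round(3),round(e,3))
run('board',(0,0),bdmk,[558,-165,0.05],[10,10,.05],True)
run('neighbour',(0,0),slatmk(22),[569,-235,.05,28],[5,5,.05,3])
run('slat',(0,0),slatmk(0),[493,341,.05,28],[5,5,.05,3])
run('spacer',(1,0),spmk(0),[498,159,.2],[6,6,.1])
I=[]
for n,(x,y,w,h) in(('top',(170,160,240,100)),('side',(225,120,100,225))):
    v=C[n]['image'][y:y+h,x:x+w,::-1];k=min(780/w,590/h);cv2.imwrite(f'pics/crop_{n}.png',cv2.resize(v,None,fx=k,fy=k,interpolation=cv2.INTER_CUBIC))
E
```

```text
board ('top',) [ 5.65993e+02 -1.62466e+02  6.10000e-02] 0.022
board ('side',) [ 5.62783e+02 -1.67155e+02  6.50000e-02] 0.042
board ('top', 'side') [ 5.64999e+02 -1.63702e+02  6.50000e-02] 0.077
neighbour ('top',) [ 5.68616e+02 -2.24190e+02  6.50000e-02  3.13800e+01] 0.072
neighbour ('side',) [ 5.66753e+02 -2.27649e+02  5.40000e-02  2.71630e+01] 0.055
neighbour ('top', 'side') [ 5.68518e+02 -2.25905e+02  4.80000e-02  2.94390e+01] 0.194
slat ('top',) [ 4.95957e+02  3.47794e+02 -5.80000e-02  3.24360e+01] 0.076
slat ('side',) [ 4.92989e+02  3.43947e+02 -8.00000e-02  2.88140e+01] 0.047
slat ('top', 'side') [ 4.93937e+02  3.46594e+02 -5.50000e-02  3.04350e+01] 0.283
spacer ('top',) [5.02392e+02 1.65095e+02 1.96000e-01] 0.318
spacer ('side',) [4.97994e+02 1.61552e+02 2.21000e-01] 0.076
spacer ('top', 'side') [4.9899e+02 1.6381e+02 2.2400e-01] 0.458
```

View pics/crop_top.png

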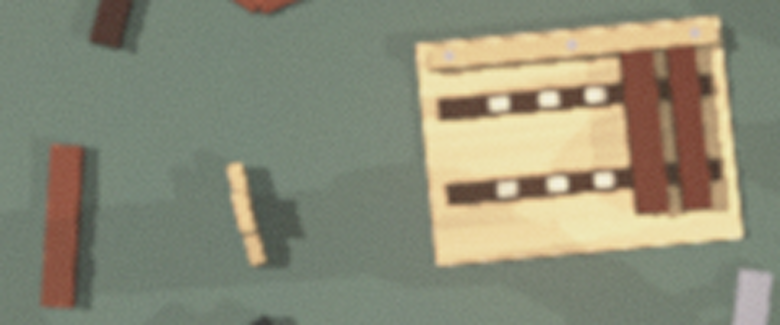

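View pics/crop_side.png

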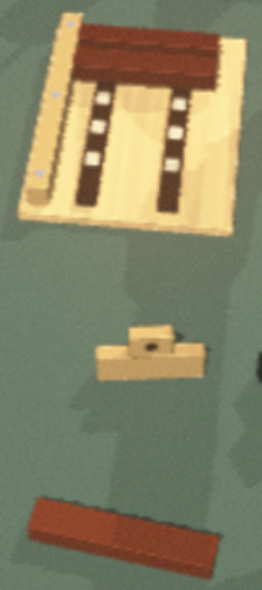

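```bash
python3 - <<'E'
from h import *
s=sense();print(s['orientation'].round(3))
c=camera('wrist');print(c['xyz'],c['attitude'].round(3),c['camera_matrix'])
print(s['orientation'].T@(c['xyz']-s['tcp_pos']),(s['orientation'].T@c['attitude']).round(3))
E
```

```text
[[ 0.952  0.307  0.   ]
 [ 0.307 -0.952  0.   ]
 [ 0.    -0.    -1.   ]]
[ 279.6706752  -592.34739064  384.85522486] [[ 0.307  0.908  0.286]
 [-0.952  0.293  0.091]
 [-0.001 -0.3    0.954]] [[362.16584611   0.         275.86922789]
 [  0.         362.16584611 217.87351692]
 [  0.           0.           1.        ]]
[  84.42855095   -0.39234164 -166.19210341] [[-0.     0.954  0.3  ]
 [ 1.     0.     0.001]
 [ 0.001  0.3   -0.954]]
```

Request:
apply_moves:
  rows:
    - {"xyz": [0.03,0.035,0.02],"roll": 0,"grip": 1}
    - {"xyz": [0.03,0.035,0.02],"roll": 0,"grip": 1}
    - {"xyz": [0.03,0.035,0],"roll": 0,"grip": 1}
    - {"xyz": [0.03,0.035,0],"roll": 0,"grip": 1}
    - {"xyz": [0.03,0.035,0],"roll": 0,"grip": 1}
    - {"xyz": [0.03,0.035,0],"roll": 0,"grip": 1}
    - {"xyz": [0.03,0.035,0],"roll": 0,"grip": 1}
    - {"xyz": [0.03,0.035,0],"roll": 0,"grip": 1}

```text
time: 1.45
tcp_pos: [440.2, -337.5, 258.8]
orientation: [[0.952, 0.307, 0.001], [0.307, -0.952, -0.0], [0.0, 0.001, -1.0]]
contact_force: [-0.0, -0.2, -0.1]
finger_gap: 93.0
```

Request:
apply_moves:
  rows:
    - {"xyz": [0.03,0.04,-0.01],"roll": -0.125,"grip": 1}
    - {"xyz": [0.03,0.04,-0.01],"roll": -0.125,"grip": 1}
    - {"xyz": [0.03,0.04,-0.01],"roll": 0,"grip": 1}
    - {"xyz": [0.02,0.04,-0.01],"roll": 0,"grip": 1}
    - {"xyz": [0,0,0],"roll": 0,"grip": 1}
    - {"xyz": [0,0,0],"roll": 0,"grip": 1}

```text
time: 2.05
tcp_pos: [547.7, -179.9, 218.7]
orientation: [[0.998, 0.065, -0.001], [0.065, -0.998, 0.0], [-0.001, -0.0, -1.0]]
contact_force: [-0.4, -1.4, 0.1]
finger_gap: 93.1
```

```bash
python3 - <<'E'
from h import *
c=camera('wrist');cv2.imwrite('pics/w1.png',c['image'][:,:,::-1]);pickle.dump(c,open('w1.pkl','wb'));s=sense();print(s['tcp_pos'],s['joint_vel'].max())
for q in('board','neighbour'):
    for d in outline_of(c,q): print(q,d['rect'],d['conf'])
E
```

```text
[ 547.1397254  -182.03543255  219.10055488] 1.8319953305447685
board [105.6, 55.5, 313.9, 214.8] 0.94
neighbour [305.5, 92.5, 42.8, 161.5] 0.7
```

View pics/w1.png

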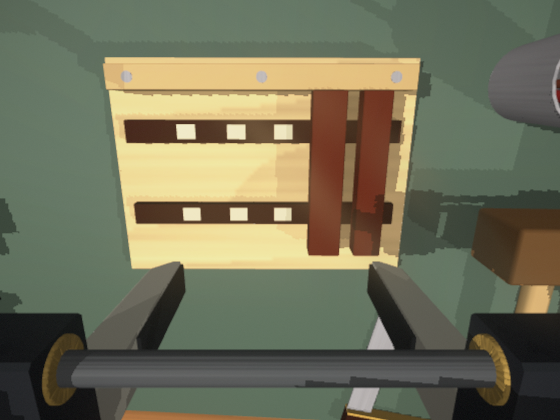

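```bash
cat >> h.py <<'E'
def hullfill(m):
    c,_=cv2.findContours(m.astype(np.uint8),0,2);h=cv2.convexHull(np.vstack(c));o=np.zeros(m.shape,np.uint8);cv2.fillPoly(o,[h],1);return o.astype(float)
E
python3 - <<'E'
from h import *
c=pickle.load(open('w1.pkl','rb'))
c2=camera('wrist')
b=outline_of(c2,'board')[0]['pixels'];n=outline_of(c2,'neighbour')[0]['pixels'].astype(float)
p,e=fit([(c2,hullfill(b))],bdmk,np.array([564,-165,.063]),np.array([5,5,.03]));print(p,e)
q,e=fit([(c2,n)],slatmk(22),np.array([568,-226,.06,29]),np.array([4,4,.02,2]));print(q,e)
R=np.array([[np.cos(p[2]),np.sin(p[2])],[-np.sin(p[2]),np.cos(p[2])]]);print('neigh in board',R@(q[:2]-p[:2]))
g=cv2.cvtColor(c2['image'],cv2.COLOR_RGB2GRAY)
for r in(110,170,175,185,240): print(r,c2['image'][r,296:400:1,0])
v=c2['image'].copy()
for bx,col in((bdmk(p)[0],(0,255,0)),(bdmk(p)[1],(0,255,255)),(slatmk(22)(q)[0],(255,0,0))):
    P=proj(c2,bx).round().astype(int)
    for i,j in((0,1),(1,2),(2,3),(3,0),(4,5),(5,6),(6,7),(7,4)): cv2.line(v,tuple(map(int,P[i])),tuple(map(int,P[j])),col,1)
cv2.imwrite('pics/w1o.png',cv2.resize(v[40:280,90:430,::-1],None,fx=2.3,fy=2.3))
E
```

```text
Traceback (most recent call last):
IndexError: list index out of range
```

```bash
cat >> h.py <<'E'
def look(name,*qs):
    for _ in range(4):
        c=camera(name);o={q:outline_of(c,q) for q in qs}
        if all(o.values()): return c,o
    return c,o
def draw(c,bs,fn,crop,k):
    v=c['image'].copy()
    x,y,w,h=crop;v=cv2.resize(v[y:y+h,x:x+w,::-1],None,fx=k,fy=k,interpolation=cv2.INTER_CUBIC)
    for bx,col in bs:
        P=((proj(c,bx)-[x,y]+.5)*k).round().astype(int)
        for i,j in((0,1),(1,2),(2,3),(3,0),(4,5),(5,6),(6,7),(7,4)): cv2.line(v,tuple(map(int,P[i])),tuple(map(int,P[j])),col,1)
    cv2.imwrite(fn,v)
E
cat > b.py <<'E'
from h import *
c2,o=look('wrist','board','neighbour')
b=o['board'][0]['pixels'];n=o['neighbour'][0]['pixels'].astype(float)
p,e=fit([(c2,hullfill(b))],bdmk,np.array([564,-165,.063]),np.array([5,5,.03]));print(p,e)
q,e=fit([(c2,n)],slatmk(22),np.array([568,-226,.06,29]),np.array([4,4,.02,2]));print(q,e)
R=np.array([[np.cos(p[2]),np.sin(p[2])],[-np.sin(p[2]),np.cos(p[2])]]);print('neigh in board',R@(q[:2]-p[:2]))
draw(c2,[(bdmk(p)[0],(0,255,0)),(bdmk(p)[1],(255,255,0)),(slatmk(22)(q)[0],(0,0,255))],'pics/w1o.png',(90,40,340,240),2.3)
pickle.dump(c2,open('w1.pkl','wb'))
for r in(110,170,180,240): print(r,c2['image'][r,296:400:1,0])
E
python3 b.py
```

```text
[ 5.64140423e+02 -1.64449776e+02  6.35693157e-02] 0.014001304327251383
[ 5.68148202e+02 -2.25849750e+02  6.53722028e-02  3.07477693e+01] 0.0214814738863996
neigh in board [  0.09915804 -61.53055554]
110 [222 222 222 222 222 221 222 221 222 223 167  96 103 118 122 121 121 122
 121 122 122 121 121 121 122 121 122 121 121 121 120 121 121 120 121 120
 119 120 120 119 119 118 117 117 118 116 106 129 142 140 141 140 141 140
 140 141 140 131  99  81  80  80  90 105 113 116 116 115 115 114 115 115
 114 115 114 115 114 114 113 113 112 112 111 111 112 111 113 112 111 111
 113 108 146 165 165 166 166 165 165 167 166 166 166 205]
170 [223 223 223 223 223 223 222 223 223 162 100 115 126 126 125 125 125 124
 124 122 122 122 122 120 119 120 119 117 116 116 117 116 114 114 113 114
 113 112 113 112 113 112 113 104 127 140 142 140 141 141 142 142 143 141
 115  81  71  71  73  96 109 111 111 112 111 112 112 112 113 113 113 114
 114 112 113 113 113 113 111 113 113 112 113 113 112 113 112 147 163 163
 163 163 165 164 163 163 163 163 163 215 231 231 231 231]
180 [227 227 227 227 226 226 227 227 209 146 105 119 128 130 128 127 127 127
 125 125 125 125 124 123 121 120 121 119 118 120 118 117 116 116 115 113
 115 114 114 112 112 113 103 115 136 146 144 146 145 145 145 145 145 132
  94  71  70  70  90 106 111 112 112 112 112 111 111 112 112 112 112 112
 111 112 111 112 109 113 111 111 111 112 112 112 114 110 150 167 167 168
 168 167 168 167 167 167 168 218 232 232 231 231 231 230]
240 [240 241 241 241 241 241 241 225 146  88 106 114 113 114 114 114 114 114
 114 113 115 115 114 113 113 114 113 113 115 114 114 115 116 115 116 115
 117 117 117 112 118 158 174 174 174 174 173 173 173 174 139  99  90  90
  96 109 118 120 120 118 120 120 119 120 119 120 119 119 118 118 118 118
 118 116 117 117 101  91  91  91  95 147 168 169 166 168 169 169 169 167
 169 168 170 169 169 169 170 169 169 169 169 121  74  74]
```

View pics/w1o.png

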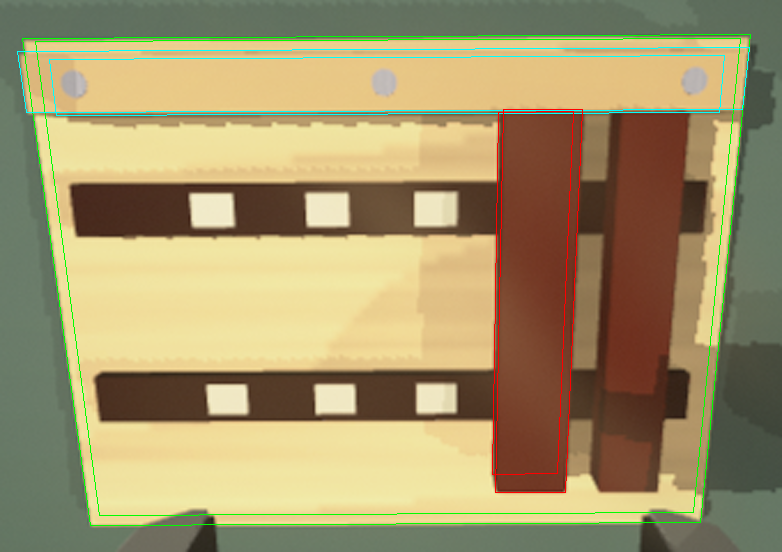

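Request:
apply_moves:
  rows:
    - {"xyz": [-0.007,0.045,0],"roll": 0,"grip": 1}
    - {"xyz": [-0.007,0.045,0],"roll": 0,"grip": 1}
    - {"xyz": [-0.007,0.045,0],"roll": 0,"grip": 1}
    - {"xyz": [-0.007,0.045,0],"roll": 0,"grip": 1}
    - {"xyz": [-0.007,0.045,0],"roll": 0,"grip": 1}
    - {"xyz": [-0.007,0.045,0],"roll": -0.05,"grip": 1}
    - {"xyz": [-0.007,0.045,0],"roll": -0.05,"grip": 1}
    - {"xyz": [-0.005,0.045,-0.02],"roll": -0.05,"grip": 1}

```text
time: 3.3
tcp_pos: [495.0, 181.0, 201.4]
orientation: [[0.996, -0.091, 0.007], [-0.091, -0.996, 0.003], [0.006, -0.003, -1.0]]
contact_force: [1.4, -0.1, -0.2]
finger_gap: 93.4
```

Request:
apply_moves:
  rows:
    - {"xyz": [0,0.045,-0.02],"roll": 0,"grip": 1}
    - {"xyz": [0,0.045,-0.02],"roll": 0,"grip": 1}
    - {"xyz": [0,0.045,-0.02],"roll": 0,"grip": 1}
    - {"xyz": [0,0.03,0],"roll": 0,"grip": 1}
    - {"xyz": [0,0,0],"roll": 0,"grip": 1}
    - {"xyz": [0,0,0],"roll": 0,"grip": 1}

```text
time: 3.9
tcp_pos: [493.3, 343.8, 138.8]
orientation: [[0.996, -0.087, -0.0], [-0.087, -0.996, -0.001], [0.0, 0.001, -1.0]]
contact_force: [-1.3, -0.1, 0.4]
finger_gap: 93.0
```

```bash
cat > sl.py <<'E'
from h import *
s=sense();print(s['tcp_pos'],s['orientation'][:2,1],abs(s['joint_vel']).max())
c,o=look('wrist','slat','spacer')
pickle.dump((c,o),open('w2.pkl','wb'))
cv2.imwrite('pics/w2.png',c['image'][:,:,::-1])
for q in o:
  for d in o[q]: print(q,d['rect'],round(d['conf'],2),d['pixels'].sum(),c['image'][d['pixels']].mean(0).round())
E
python3 sl.py
```

```text
[493.31938482 343.78399448 138.79780252] [-0.08706464 -0.99620248] 2.1053883060194845
slat [2.0, 252.1, 174.7, 73.7] 0.91 5579 [32. 33. 32.]
slat [251.4, 108.6, 42.1, 192.1] 0.66 7391 [158.  82.  55.]
spacer [472.2, 120.9, 79.9, 128.6] 0.71 6664 [149. 126.  86.]
spacer [447.0, 283.3, 76.5, 53.7] 0.68 1555 [32. 35. 32.]
```

View pics/w2.png

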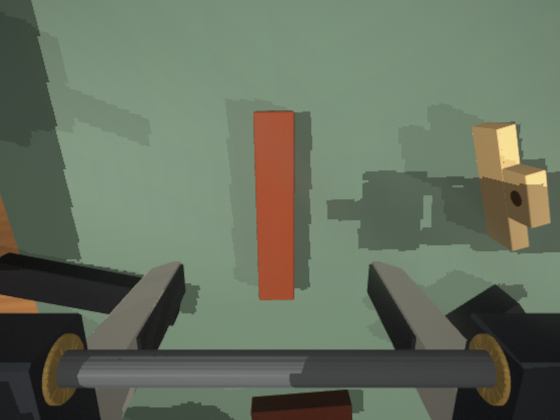

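```bash
python3 - <<'E'
from h import *
c,o=pickle.load(open('w2.pkl','rb'))
g=lambda q:[d for d in o[q] if c['image'][d['pixels']].mean()>60][0]['pixels'].astype(float)
q,e=fit([(c,g('slat'))],slatmk(0),np.array([494,345,-.07,30]),np.array([4,4,.02,2]));print(q,e)
p,e=fit([(c,g('spacer'))],spmk(0),np.array([499,163,.22]),np.array([4,4,.04]));print(p,e)
draw(c,[(slatmk(0)(q)[0],(255,0,0)),(spmk(0)(p)[0],(255,0,0)),(spmk(0)(p)[1],(255,255,0))],'pics/w2o.png',(240,90,320,230),2.4)
E
```

```text
[ 4.93459163e+02  3.45685360e+02 -7.23923908e-02  3.11013295e+01] 0.02482775819027381
[4.99049104e+02 1.62764674e+02 2.18764542e-01] 0.029091048183979472
```

View pics/w2o.png

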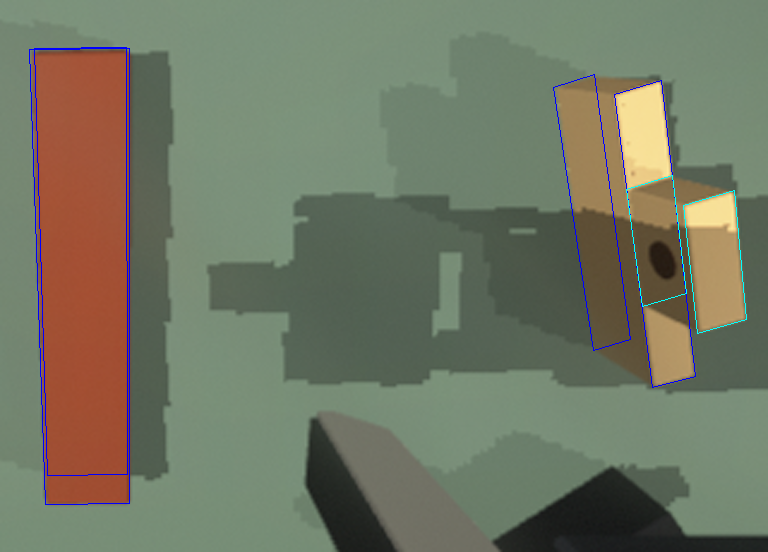

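Request:
apply_moves:
  rows:
    - {"xyz": [0,0.002,-0.045],"roll": 0.015,"grip": 1}
    - {"xyz": [0,0,-0.045],"roll": 0,"grip": 1}
    - {"xyz": [0,0,-0.034],"roll": 0,"grip": 1}
    - {"xyz": [0,0,-0.01],"roll": 0,"grip": 0.5}
    - {"xyz": [0,0,0],"roll": 0,"grip": -0.2}
    - {"xyz": [0,0,0],"roll": 0,"grip": -1}
    - {"xyz": [0,0,0],"roll": 0,"grip": -1}
    - {"xyz": [0,0,0],"roll": 0,"grip": -1}
  grip_force: 25

```text
time: 4.85
tcp_pos: [494.5, 346.4, 6.9]
orientation: [[0.997, -0.073, 0.003], [-0.073, -0.997, 0.002], [0.003, -0.002, -1.0]]
contact_force: [-0.5, -0.6, -0.1]
finger_gap: 57.7
```

Request:
apply_moves:
  rows:
    - {"xyz": [0,0,0],"grip": -1}
    - {"xyz": [0,0,0],"grip": -1}
    - {"xyz": [0,0,0],"grip": -1}
    - {"xyz": [0,0,0],"grip": -1}

```text
invalid input
```

Request:
apply_moves:
  rows:
    - {"xyz": [0,0,0],"roll": 0,"grip": -1}
    - {"xyz": [0,0,0],"roll": 0,"grip": -1}
    - {"xyz": [0,0,0],"roll": 0,"grip": -1}
    - {"xyz": [0,0,0],"roll": 0,"grip": -1}

```text
time: 5.25
tcp_pos: [493.4, 345.5, 5.2]
orientation: [[0.997, -0.073, 0.0], [-0.073, -0.997, -0.0], [0.0, 0.0, -1.0]]
contact_force: [-0.8, -0.5, 2.3]
finger_gap: 30.9
```

Request:
apply_moves:
  rows:
    - {"xyz": [0,0,0.035],"roll": 0,"grip": -1}
    - {"xyz": [0,0,0.045],"roll": 0,"grip": -1}
    - {"xyz": [0.005,-0.02,0.04],"roll": 0,"grip": -1}
    - {"xyz": [0.006,-0.045,0],"roll": 0.0,"grip": -1}
    - {"xyz": [0.006,-0.045,0],"roll": 0.0,"grip": -1}
    - {"xyz": [0.006,-0.045,0],"roll": 0.0,"grip": -1}
    - {"xyz": [0.006,-0.045,0],"roll": 0.0,"grip": -1}
    - {"xyz": [0.006,-0.045,0],"roll": 0,"grip": -1}

```text
time: 6.05
tcp_pos: [528.2, 98.9, 124.9]
orientation: [[0.997, -0.073, -0.0], [-0.073, -0.997, -0.0], [-0.0, 0.0, -1.0]]
contact_force: [0.6, 0.6, -1.1]
finger_gap: 30.9
```

Request:
apply_moves:
  rows:
    - {"xyz": [0.006,-0.045,0],"roll": 0.05,"grip": -1}
    - {"xyz": [0.006,-0.045,0],"roll": 0.05,"grip": -1}
    - {"xyz": [0.006,-0.045,0],"roll": 0.036,"grip": -1}
    - {"xyz": [0.006,-0.045,0],"roll": 0.0,"grip": -1}
    - {"xyz": [0.006,-0.045,0],"roll": 0.0,"grip": -1}
    - {"xyz": [0.006,-0.024,-0.03],"roll": 0.0,"grip": -1}
    - {"xyz": [0,0,0],"roll": 0,"grip": -1}
    - {"xyz": [0,0,0],"roll": 0,"grip": -1}

```text
time: 6.85
tcp_pos: [563.4, -148.1, 94.0]
orientation: [[0.998, 0.062, -0.003], [0.062, -0.998, 0.001], [-0.002, -0.002, -1.0]]
contact_force: [-0.2, 0.6, -0.3]
finger_gap: 30.8
```

```bash
cat > w.py <<'E'
import sys
from h import *
s=sense();print(s['tcp_pos'],s['contact_force'],s['finger_gap'])
c=camera('wrist');cv2.imwrite(f'pics/{sys.argv[1]}.png',c['image'][:,:,::-1])
pickle.dump(c,open(f'{sys.argv[1]}.pkl','wb'))
E
python3 w.py w3
```

```text
[ 563.43959565 -148.05150633   93.98378291] [-0.18149659  0.55876329 -0.30095556] 30.81195454537911
```

View pics/w3.png

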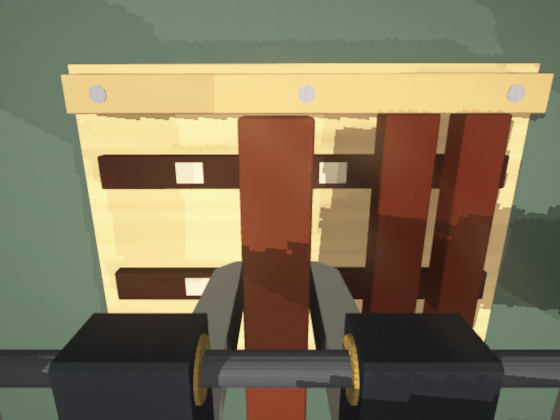

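Request:
apply_moves:
  rows:
    - {"xyz": [-0.007,0,-0.02],"roll": 0,"grip": -1}
    - {"xyz": [0,0,-0.025],"roll": 0,"grip": -1}
    - {"xyz": [0,0,-0.012],"roll": 0,"grip": -1}
    - {"xyz": [0,0,-0.005],"roll": 0,"grip": -1}
    - {"xyz": [0,0,-0.002],"roll": 0,"grip": -1}
    - {"xyz": [0,0,0],"roll": 0,"grip": -1}
    - {"xyz": [0,0,0],"roll": 0,"grip": -1}

```text
time: 7.6
tcp_pos: [558.2, -148.3, 32.0]
orientation: [[0.998, 0.063, 0.002], [0.063, -0.998, -0.0], [0.002, 0.0, -1.0]]
contact_force: [-0.2, 0.0, -0.7]
finger_gap: 31.2
```

```bash
python3 w.py w4
```

```text
[ 558.17211937 -148.3172293    31.95315865] [-0.21091905  0.02372927 -0.65046179] 31.15101408195889
```

View pics/w4.png

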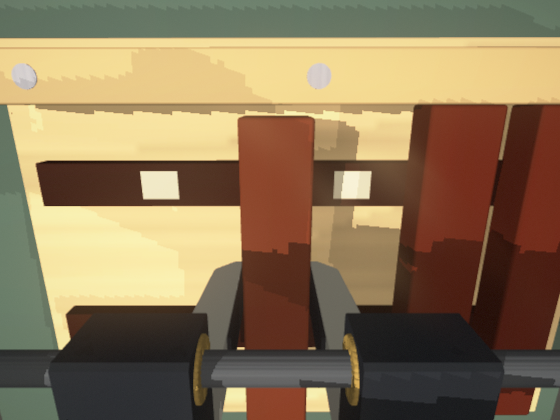

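Request:
apply_moves:
  rows:
    - {"xyz": [0,0,-0.002],"roll": 0,"grip": -1}
    - {"xyz": [0,0,-0.002],"roll": 0,"grip": -1}
    - {"xyz": [0,0,0],"roll": 0,"grip": -1}
    - {"xyz": [0,0,0],"roll": 0,"grip": -1}

```text
time: 8.05
tcp_pos: [557.7, -148.5, 27.2]
orientation: [[0.998, 0.063, 0.001], [0.063, -0.998, -0.0], [0.001, 0.0, -1.0]]
contact_force: [0.2, 0.5, -0.1]
finger_gap: 30.9
```

Request:
apply_moves:
  rows:
    - {"xyz": [0.001,0,0],"roll": 0,"grip": -1}
    - {"xyz": [0.001,0,0],"roll": 0,"grip": -1}
    - {"xyz": [0.001,0,0],"roll": 0,"grip": -1}
    - {"xyz": [0.001,0,0],"roll": 0,"grip": -1}
    - {"xyz": [0,0,0],"roll": 0,"grip": -1}

```text
time: 8.55
tcp_pos: [560.0, -148.5, 27.1]
orientation: [[0.998, 0.062, -0.003], [0.062, -0.998, 0.0], [-0.003, -0.0, -1.0]]
contact_force: [-4.1, -0.2, 5.7]
finger_gap: 31.2
```

```bash
python3 w.py w5
```

```text
[ 559.99281221 -148.45851112   27.14417199] [-4.09869685 -0.19386955  5.70097405] 31.218800746748137
```

View pics/w5.png

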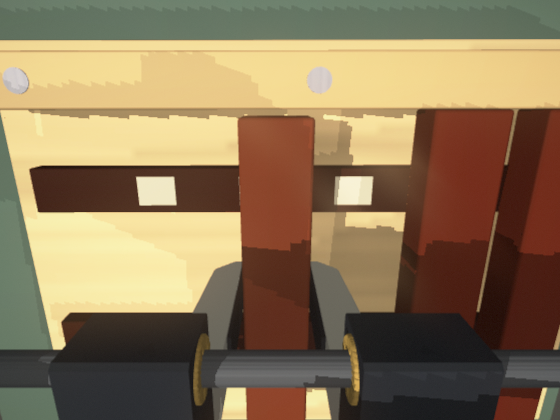

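Request:
apply_moves:
  rows:
    - {"xyz": [0,0,0.001],"roll": 0,"grip": -1}
    - {"xyz": [0.001,0,0],"roll": 0,"grip": -1}
    - {"xyz": [0.001,0,0],"roll": 0,"grip": -1}
    - {"xyz": [0.0005,0,0],"roll": 0,"grip": -1}
    - {"xyz": [0,0,0],"roll": 0,"grip": -1}

```text
time: 9.1
tcp_pos: [562.9, -148.2, 27.6]
orientation: [[0.998, 0.063, -0.002], [0.063, -0.998, 0.0], [-0.002, -0.0, -1.0]]
contact_force: [-3.0, -0.4, -1.0]
finger_gap: 30.8
```

Request:
apply_moves:
  rows:
    - {"xyz": [0.0005,0,0],"roll": 0,"grip": -1}
    - {"xyz": [0.0005,0,0],"roll": 0,"grip": -1}
    - {"xyz": [0,0,0],"roll": 0,"grip": -1}

```text
time: 9.4
tcp_pos: [562.9, -148.2, 27.6]
orientation: [[0.998, 0.063, -0.004], [0.063, -0.998, 0.0], [-0.004, -0.001, -1.0]]
contact_force: [-4.8, 0.1, 0.8]
finger_gap: 30.9
```

```bash
python3 w.py w6
```

```text
[ 562.92377966 -148.23668799   27.58763916] [-4.81438845  0.11023226  0.76865044] 30.860606490044436
```

View pics/w6.png

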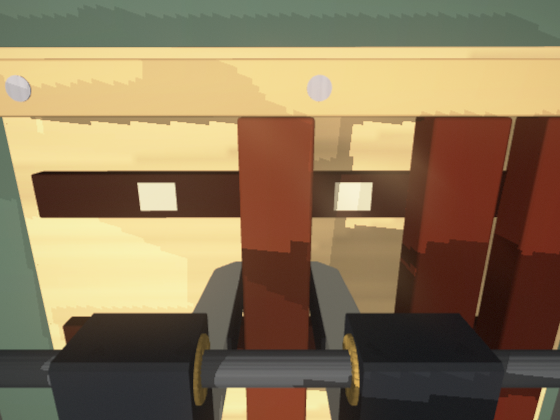

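Request:
apply_moves:
  rows:
    - {"xyz": [-0.001,0,-0.0005],"roll": 0,"grip": -1}
    - {"xyz": [0,0,0],"roll": 0,"grip": -0.1}
    - {"xyz": [0,0,0],"roll": 0,"grip": 0.0}
    - {"xyz": [0,0,0],"roll": 0,"grip": 0.0}
    - {"xyz": [0,0,0],"roll": 0,"grip": 0.0}

```text
time: 9.95
tcp_pos: [564.9, -148.3, 27.8]
orientation: [[0.998, 0.063, 0.002], [0.063, -0.998, -0.0], [0.002, 0.0, -1.0]]
contact_force: [-0.2, -0.2, -0.0]
finger_gap: 46.6
```

Request:
apply_moves:
  rows:
    - {"xyz": [0,0,0.02],"roll": 0,"grip": 0.0}
    - {"xyz": [0,0,0.04],"roll": 0,"grip": 0.0}
    - {"xyz": [-0.005,0.03,0.04],"roll": 0,"grip": 0.2}

```text
time: 10.25
tcp_pos: [559.1, -123.7, 128.0]
orientation: [[0.999, 0.054, 0.0], [0.054, -0.999, -0.004], [0.0, 0.004, -1.0]]
contact_force: [0.3, 0.5, 0.5]
finger_gap: 51.2
```

```bash
python3 - <<'E'
from h import *
s=sense();print(s['q'].round(1),s['tcp_pos'])
c=camera('top');pickle.dump(c,open('t7.pkl','wb'))
cv2.imwrite('pics/t7.png',cv2.resize(c['image'][150:260,170:420,::-1],None,fx=3,fy=3,interpolation=cv2.INTER_CUBIC))
E
```

```text
[ 14.7  34.4  -7.1 100.8   6.   45.1 -82.3] [ 559.07489646 -123.74777161  127.98517183]
```

View pics/t7.png

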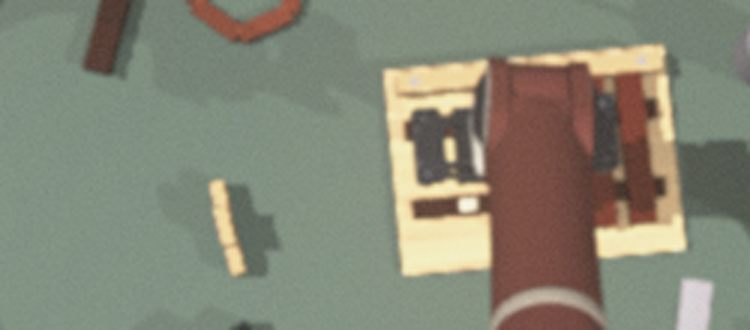

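Request:
apply_moves:
  rows:
    - {"xyz": [-0.005,0.024,0],"roll": 0.144,"grip": 1}
    - {"xyz": [-0.005,0.024,0],"roll": 0.144,"grip": 1}
    - {"xyz": [-0.005,0.024,0],"roll": 0.144,"grip": 1}
    - {"xyz": [-0.005,0.024,0],"roll": 0.144,"grip": 1}
    - {"xyz": [-0.005,0.024,0],"roll": 0.144,"grip": 1}
    - {"xyz": [-0.005,0.024,0],"roll": 0.144,"grip": 1}
    - {"xyz": [-0.005,0.024,0],"roll": 0.144,"grip": 1}
    - {"xyz": [-0.005,0.024,0],"roll": 0.144,"grip": 1}

```text
time: 11.1
tcp_pos: [519.1, 74.8, 127.5]
orientation: [[0.343, 0.939, 0.001], [0.939, -0.343, 0.001], [0.001, 0.001, -1.0]]
contact_force: [0.2, 0.1, -0.2]
finger_gap: 93.2
```

Request:
apply_moves:
  rows:
    - {"xyz": [-0.005,0.02,0],"roll": 0.144,"grip": 1}
    - {"xyz": [-0.005,0.02,0],"roll": 0.144,"grip": 1}
    - {"xyz": [-0.005,0.02,0],"roll": 0.144,"grip": 1}
    - {"xyz": [-0.005,0.02,0],"roll": 0.144,"grip": 1}
    - {"xyz": [0,0,0],"roll": 0,"grip": 1}
    - {"xyz": [0,0,0],"roll": 0,"grip": 1}

```text
time: 11.7
tcp_pos: [499.2, 153.2, 127.3]
orientation: [[-0.216, 0.976, 0.0], [0.976, 0.216, -0.0], [-0.0, 0.0, -1.0]]
contact_force: [0.9, 0.1, 0.5]
finger_gap: 93.2
```

```bash
python3 - <<'E'
from h import *
s=sense();print(s['tcp_pos'],np.arctan2(s['orientation'][1,1],s['orientation'][0,1]),s['q'].round(0))
c,o=look('wrist','spacer')
cv2.imwrite('pics/w8.png',c['image'][:,:,::-1])
for d in o['spacer']:
    print(d['rect'],d['conf'],c['image'][d['pixels']].mean(0))
    if c['image'][d['pixels']].mean()>60:
        print(fit([(c,d['pixels'].astype(float))],spmk(0),np.array([499,163,.22]),np.array([4,4,.04])))
E
```

```text
[499.17867838 153.15384406 127.27080256] 0.21747196462395008 [  3.  34. -35. 108.  27.  46. -33.]
[210.5, 188.9, 135.2, 41.3] 0.57 [206.08196721 178.8716566  120.19521139]
(array([4.98577399e+02, 1.62335404e+02, 2.18170283e-01]), np.float64(0.02386354023921907))
[53.9, 65.5, 103.6, 140.5] 0.57 [25.70521219 26.70193677 26.62446596]
```

View pics/w8.png

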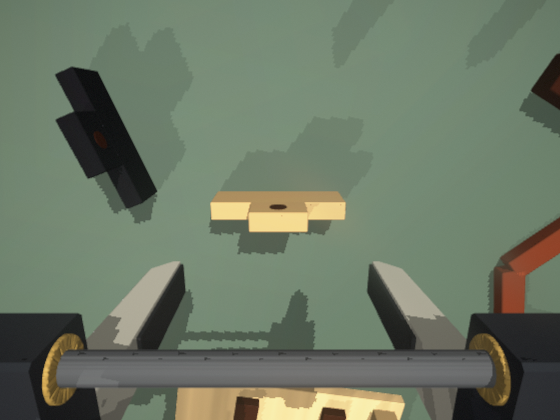

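Request:
apply_moves:
  rows:
    - {"xyz": [-0.0005,0.0093,-0.03],"roll": 0,"grip": 1}
    - {"xyz": [0,0,-0.04],"roll": 0,"grip": 0.6}
    - {"xyz": [0,0,-0.017],"roll": 0,"grip": 0.3}
    - {"xyz": [0,0,0],"roll": 0,"grip": 0}
    - {"xyz": [0,0,0],"roll": 0,"grip": -1}
    - {"xyz": [0,0,0],"roll": 0,"grip": -1}
    - {"xyz": [0,0,0],"roll": 0,"grip": -1}
    - {"xyz": [0,0,0],"roll": 0,"grip": -1}
  grip_force: 20

```text
time: 12.6
tcp_pos: [498.7, 162.7, 41.0]
orientation: [[-0.218, 0.976, 0.001], [0.976, 0.218, 0.0], [-0.0, 0.001, -1.0]]
contact_force: [0.5, -0.3, -0.7]
finger_gap: 41.4
```

Request:
apply_moves:
  rows:
    - {"xyz": [0,0,0],"roll": 0,"grip": -1}
    - {"xyz": [0,0,0],"roll": 0,"grip": -1}
    - {"xyz": [0,0,0],"roll": 0,"grip": -1}

```text
time: 12.9
tcp_pos: [498.7, 162.8, 40.9]
orientation: [[-0.218, 0.976, 0.001], [0.976, 0.218, -0.0], [-0.0, 0.001, -1.0]]
contact_force: [-1.3, -0.7, 7.6]
finger_gap: 39.9
```

Request:
apply_moves:
  rows:
    - {"xyz": [0,0,0.03],"roll": 0,"grip": -1}
    - {"xyz": [0,0,0.04],"roll": 0,"grip": -1}
    - {"xyz": [0.0078,-0.0401,0.02],"roll": -0.03,"grip": -1}
    - {"xyz": [0.0075,-0.0405,0],"roll": -0.03,"grip": -1}
    - {"xyz": [0.0075,-0.0405,0],"roll": -0.03,"grip": -1}
    - {"xyz": [0.0075,-0.0405,0],"roll": -0.03,"grip": -1}
    - {"xyz": [0.0075,-0.0405,0],"roll": -0.035,"grip": -1}
    - {"xyz": [0.0075,-0.0405,0],"roll": 0,"grip": -1}

```text
time: 13.7
tcp_pos: [543.5, -81.4, 130.0]
orientation: [[-0.065, 0.998, -0.001], [0.998, 0.065, 0.0], [0.0, -0.001, -1.0]]
contact_force: [1.2, -0.0, -0.6]
finger_gap: 40.0
```

Request:
apply_moves:
  rows:
    - {"xyz": [0.0075,-0.0405,0],"roll": 0,"grip": -1}
    - {"xyz": [0.0075,-0.0405,0],"roll": 0,"grip": -1}
    - {"xyz": [0.0075,-0.0405,0],"roll": 0,"grip": -1}
    - {"xyz": [0,0,-0.02],"roll": 0,"grip": -1}
    - {"xyz": [0,0,0],"roll": 0,"grip": -1}
    - {"xyz": [0,0,0],"roll": 0,"grip": -1}

```text
time: 14.3
tcp_pos: [565.7, -199.7, 109.8]
orientation: [[-0.067, 0.998, -0.002], [0.998, 0.067, 0.002], [0.002, -0.002, -1.0]]
contact_force: [0.5, 1.4, -0.8]
finger_gap: 39.9
```

```bash
python3 w.py w9; python3 -c "
from h import *
s=sense();print(np.arctan2(s['orientation'][1,1],s['orientation'][0,1]))"
```

```text
[ 565.67657102 -199.68760816  109.84724703] [ 0.45465702  1.38749512 -0.77560341] 39.881424501463044
0.06772142614080573
```

View pics/w9.png

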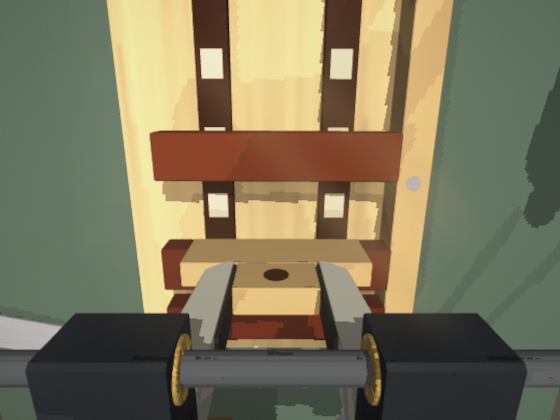

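```bash
python3 - <<'E'
from h import *
c,o=look('wrist','slat','board')
pickle.dump((c,o),open('w9.pkl','wb'))
for q in o:
  for d in o[q]: print(q,d['rect'],round(d['conf'],2),d['pixels'].sum(),c['image'][d['pixels']].mean(0).round())
d=[d for d in o['slat'] if abs(d['rect'][1]-130)<20][0]
q,e=fit([(c,d['pixels'].astype(float))],slatmk(22),np.array([563,-148,.063,31]),np.array([4,4,.02,1]));print(q,e)
nb=box(568.1,-225.85,.0636,160,31,22,44)
draw(c,[(slatmk(22)(q)[0],(255,0,0)),(nb,(0,255,0)),(bdmk([564.1,-164.4,.0636])[1],(255,255,0))],'pics/w9o.png',(120,100,330,240),2.3)
E
```

```text
slat [146.8, 124.1, 251.8, 59.1] 0.85 12737 [133.  72.  45.]
board [106.4, 0.4, 347.9, 349.9] 0.92 73066 [193. 168. 117.]
board [0.0, 314.1, 61.2, 37.4] 0.47 1589 [176. 172. 171.]
[ 5.61878783e+02 -1.47376901e+02  6.06048102e-02  3.10000441e+01] 0.0212507331581451
```

View pics/w9o.png

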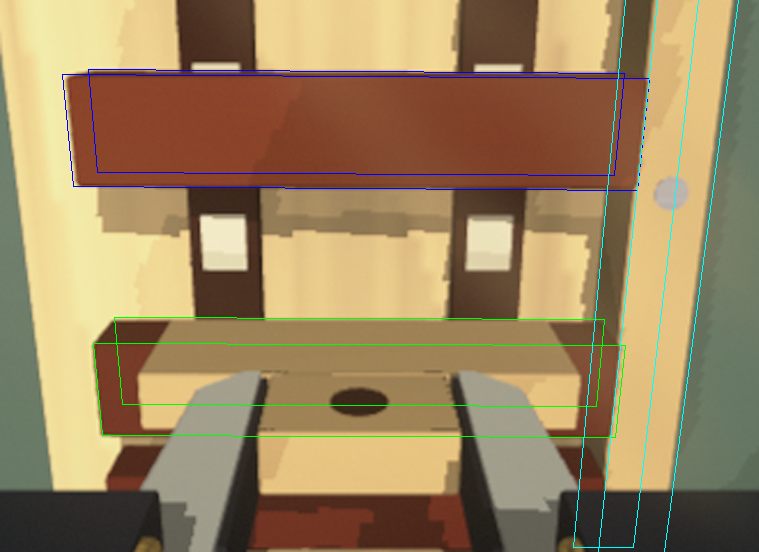

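Request:
apply_moves:
  rows:
    - {"xyz": [0.0008,-0.001,-0.02],"roll": -0.003,"grip": -1}
    - {"xyz": [0,0,-0.015],"roll": 0,"grip": -1}
    - {"xyz": [0,0,-0.007],"roll": 0,"grip": -1}
    - {"xyz": [0,0,-0.002],"roll": 0,"grip": -1}
    - {"xyz": [0,0,-0.001],"roll": 0,"grip": -1}
    - {"xyz": [0,0,0],"roll": 0,"grip": -1}
    - {"xyz": [0,0,0],"roll": 0,"grip": -1}

```text
time: 15.2
tcp_pos: [567.4, -202.3, 65.9]
orientation: [[-0.062, 0.998, 0.001], [0.998, 0.062, -0.0], [-0.0, 0.001, -1.0]]
contact_force: [-0.2, -0.4, -0.8]
finger_gap: 39.9
```

```bash
python3 w.py w10; python3 -c "
from h import *
s=sense();print(np.arctan2(s['orientation'][1,1],s['orientation'][0,1]))"
```

```text
[ 567.41358619 -202.27542261   65.89434948] [-0.18087648 -0.416586   -0.82580982] 39.936272744203166
0.061990819715646565
```

View pics/w10.png

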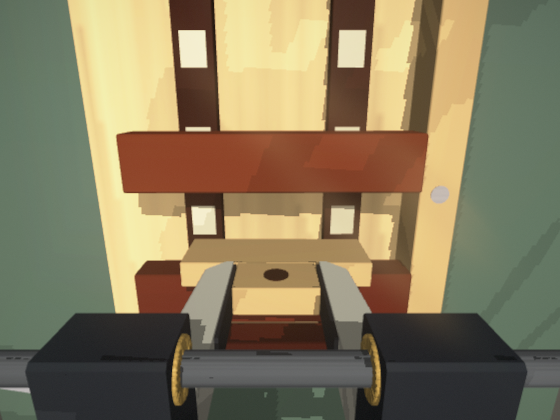

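Request:
apply_moves:
  rows:
    - {"xyz": [0,0,-0.0015],"roll": 0,"grip": -1}
    - {"xyz": [0,0,-0.001],"roll": 0,"grip": -1}
    - {"xyz": [0,0,-0.0005],"roll": 0,"grip": -1}
    - {"xyz": [0,0,0],"roll": 0,"grip": -1}

```text
time: 15.65
tcp_pos: [567.1, -202.3, 63.0]
orientation: [[-0.062, 0.998, 0.0], [0.998, 0.062, -0.0], [-0.001, 0.0, -1.0]]
contact_force: [-2.6, 0.5, 4.1]
finger_gap: 39.8
```

Request:
apply_moves:
  rows:
    - {"xyz": [0,0,0],"roll": 0,"grip": -0.1}
    - {"xyz": [0,0,0],"roll": 0,"grip": 0.2}
    - {"xyz": [0,0,0],"roll": 0,"grip": 0.2}
    - {"xyz": [0,0,0],"roll": 0,"grip": 0.2}
    - {"xyz": [0,0,0.02],"roll": 0,"grip": 0.2}
    - {"xyz": [0,0,0.03],"roll": 0,"grip": 0.6}
    - {"xyz": [0,0.02,0.02],"roll": 0,"grip": 1}

```text
time: 16.35
tcp_pos: [567.2, -185.9, 133.3]
orientation: [[-0.056, 0.998, 0.001], [0.998, 0.056, -0.003], [-0.003, 0.001, -1.0]]
contact_force: [1.8, -0.2, 0.0]
finger_gap: 67.5
```

```bash
python3 w.py w11; python3 -c "
from h import *
s=sense();print(np.arctan2(s['orientation'][1,1],s['orientation'][0,1]))"
```

```text
[ 567.2359797  -185.88731532  133.32474902] [ 1.7560722  -0.24779752  0.01371041] 67.46580922412998
0.0643794725049093
```

View pics/w11.png

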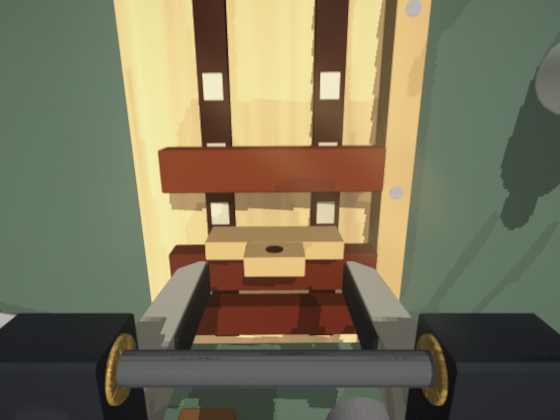

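Request:
apply_moves:
  rows:
    - {"xyz": [-0.003,0.025,0],"roll": 0,"grip": 1}
    - {"xyz": [-0.003,0.025,0],"roll": 0,"grip": 1}
    - {"xyz": [-0.003,0.026,0],"roll": 0,"grip": 1}
    - {"xyz": [0,0,-0.03],"roll": 0,"grip": 1}
    - {"xyz": [0,0,-0.04],"roll": 0,"grip": 1}
    - {"xyz": [0,0,-0.03],"roll": 0,"grip": 1}
    - {"xyz": [0,0,0],"roll": 0,"grip": 1}
    - {"xyz": [0,0,0],"roll": 0,"grip": 1}

```text
time: 17.2
tcp_pos: [558.0, -106.0, 32.1]
orientation: [[-0.062, 0.998, -0.001], [0.998, 0.062, 0.001], [0.001, -0.001, -1.0]]
contact_force: [0.7, 0.4, 1.6]
finger_gap: 92.8
```

```bash
cat > st.py <<'E'
from h import *
s=sense();y=s['orientation'][:,1];d=s['tcp_pos'][:2]-[564.1,-164.4];a=.0636
print(s['time'],s['tcp_pos'].round(1),'ang',np.arctan2(y[1],y[0]).round(4),'board',(d[0]*np.cos(a)+d[1]*np.sin(a)).round(1),(-d[0]*np.sin(a)+d[1]*np.cos(a)).round(1),s['contact_force'].round(1),s['wrist_torque'].round(2),s['finger_gap'])
E
python3 st.py;python3 w.py w12
```

```text
17.2 [ 558.  -106.    32.1] ang 0.0625 board -2.4 58.7 [0.7 0.4 1.6] [-0.01 -0.11 -0.01] 92.8494614925676
[ 558.01794256 -105.95714961   32.14069874] [0.7055658  0.4347835  1.55125043] 92.8494614925676
```

View pics/w12.png

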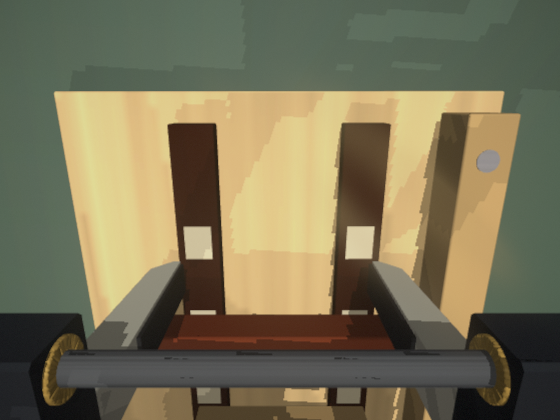

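Request:
apply_moves:
  rows:
    - {"xyz": [0.0003,-0.005,-0.001],"roll": 0.001,"grip": 1}
    - {"xyz": [0.0003,-0.005,0],"roll": 0,"grip": 1}
    - {"xyz": [0.0002,-0.003,0],"roll": 0,"grip": 1}
    - {"xyz": [0.0001,-0.002,0],"roll": 0,"grip": 1}
    - {"xyz": [0.0001,-0.002,0],"roll": 0,"grip": 1}
    - {"xyz": [0.0001,-0.002,0],"roll": 0,"grip": 1}
    - {"xyz": [0.0001,-0.002,0],"roll": 0,"grip": 1}
    - {"xyz": [0.0001,-0.002,0],"roll": 0,"grip": 1}

```text
time: 18.05
tcp_pos: [559.4, -128.6, 31.4]
orientation: [[-0.064, 0.998, 0.0], [0.998, 0.064, 0.001], [0.001, 0.0, -1.0]]
contact_force: [-0.0, 2.3, 1.2]
finger_gap: 93.0
```

```bash
python3 st.py
```

```text
18.05 [ 559.4 -128.6   31.4] ang 0.0639 board -2.4 36.0 [-0.   2.3  1.2] [ 0.28 -0.04 -0.02] 92.98064202906008
```

Request:
apply_moves:
  rows:
    - {"xyz": [0.0001,-0.002,0],"roll": 0,"grip": 1}
    - {"xyz": [0.0001,-0.002,0],"roll": 0,"grip": 1}
    - {"xyz": [0.0001,-0.002,0],"roll": 0,"grip": 1}
    - {"xyz": [0.0002,-0.002,0],"roll": 0,"grip": 1}
    - {"xyz": [0.0001,-0.002,0],"roll": 0,"grip": 1}
    - {"xyz": [0.0001,-0.002,0],"roll": 0,"grip": 1}

```text
time: 18.65
tcp_pos: [560.0, -141.4, 31.3]
orientation: [[-0.063, 0.998, -0.0], [0.998, 0.063, 0.0], [0.0, -0.0, -1.0]]
contact_force: [0.4, 1.4, 1.4]
finger_gap: 93.0
```

```bash
python3 st.py; python3 - <<'E'
from h import *
for n in('side','top'):
    c=camera(n)
    x,y,w,h=(225,115,105,105) if n=='side' else (285,150,120,100)
    cv2.imwrite(f'pics/p1{n}.png',cv2.resize(c['image'][y:y+h,x:x+w,::-1],None,fx=5.5,fy=5.5,interpolation=cv2.INTER_CUBIC))
E
```

```text
18.65 [ 560.  -141.4   31.3] ang 0.063 board -2.6 23.2 [0.4 1.4 1.4] [ 0.31 -0.13 -0.02] 93.00963861343693
```

View pics/p1side.png

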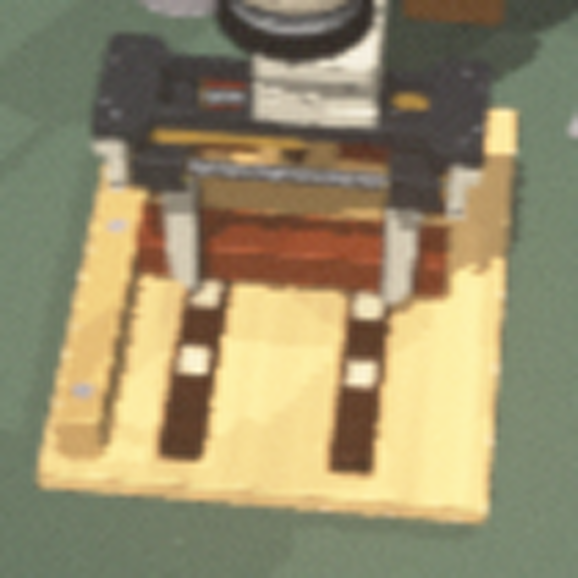

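View pics/p1top.png

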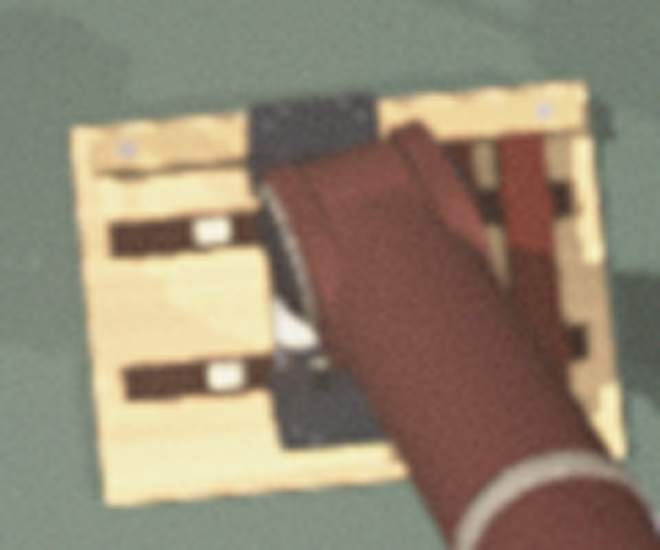

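Request:
apply_moves:
  rows:
    - {"xyz": [0.0002,-0.002,0],"roll": 0,"grip": 1}
    - {"xyz": [0.0001,-0.002,0],"roll": 0,"grip": 1}
    - {"xyz": [0.0001,-0.002,0],"roll": 0,"grip": 1}
    - {"xyz": [0.0002,-0.002,0],"roll": 0,"grip": 1}
    - {"xyz": [0.0001,-0.002,0],"roll": 0,"grip": 1}
    - {"xyz": [0.0001,-0.001,0],"roll": 0,"grip": 1}
    - {"xyz": [0,0,0],"roll": 0,"grip": 1}

```text
time: 19.45
tcp_pos: [560.7, -152.9, 31.2]
orientation: [[-0.062, 0.998, -0.0], [0.998, 0.062, -0.0], [-0.0, -0.0, -1.0]]
contact_force: [0.1, -0.2, 0.5]
finger_gap: 93.1
```

```bash
python3 st.py
```

```text
19.45 [ 560.7 -152.9   31.2] ang 0.0625 board -2.7 11.7 [ 0.1 -0.2  0.5] [-0.1  -0.11 -0.02] 93.10398817365238
```

Request:
apply_moves:
  rows:
    - {"xyz": [0,-0.0007,0],"roll": 0,"grip": 1}
    - {"xyz": [0,-0.0007,0],"roll": 0,"grip": 1}
    - {"xyz": [0.0001,-0.0006,0],"roll": 0,"grip": 1}
    - {"xyz": [0,-0.0005,0],"roll": 0,"grip": 1}

```text
time: 19.85
tcp_pos: [560.8, -154.8, 31.3]
orientation: [[-0.063, 0.998, -0.0], [0.998, 0.063, 0.0], [0.0, -0.0, -1.0]]
contact_force: [0.6, -0.2, -0.9]
finger_gap: 93.2
```

Request:
apply_moves:
  rows:
    - {"xyz": [0,-0.0005,0],"roll": 0,"grip": 1}
    - {"xyz": [0,-0.0005,0],"roll": 0,"grip": 1}

```text
time: 20.05
tcp_pos: [560.9, -155.8, 31.3]
orientation: [[-0.063, 0.998, -0.0], [0.998, 0.063, 0.0], [0.0, -0.0, -1.0]]
contact_force: [0.1, 1.3, -0.5]
finger_gap: 92.9
```

```bash
python3 st.py; python3 - <<'E'
from h import *
c=camera('side');x,y,w,h=(225,115,105,105)
cv2.imwrite('pics/p2side.png',cv2.resize(c['image'][y:y+h,x:x+w,::-1],None,fx=5.5,fy=5.5,interpolation=cv2.INTER_CUBIC))
E
python3 st.py
```

```text
20.05 [ 560.9 -155.8   31.3] ang 0.063 board -2.6 8.8 [ 0.1  1.3 -0.5] [ 0.09 -0.1  -0.05] 92.86499208609331
20.1 [ 560.9 -155.9   31.3] ang 0.0629 board -2.6 8.7 [ 0.5 -0.2 -0. ] [ 0.04 -0.11  0.01] 93.11440635840107
```

View pics/p2side.png

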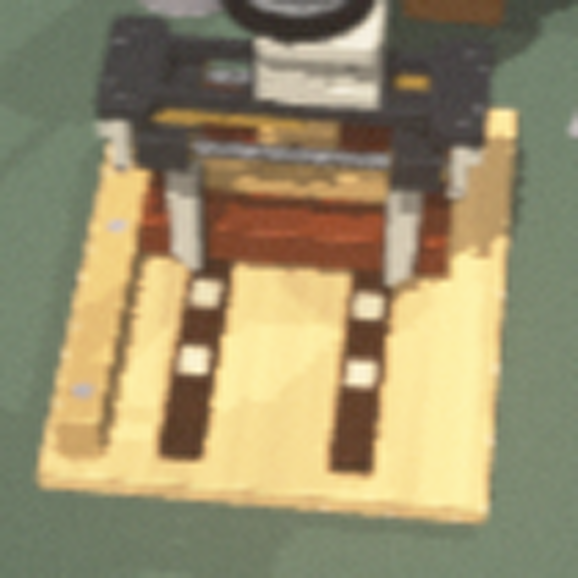

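Request:
apply_moves:
  rows:
    - {"xyz": [0,-0.0005,0],"roll": 0,"grip": 1}
    - {"xyz": [0,-0.0005,0],"roll": 0,"grip": 1}

```text
time: 20.3
tcp_pos: [560.9, -156.5, 31.3]
orientation: [[-0.063, 0.998, -0.0], [0.998, 0.063, 0.0], [0.0, -0.0, -1.0]]
contact_force: [1.0, 1.1, -0.4]
finger_gap: 93.0
```

Request:
apply_moves:
  rows:
    - {"xyz": [0,-0.0005,0],"roll": 0,"grip": 1}
    - {"xyz": [0,0,0],"roll": 0,"grip": 1}

```text
time: 20.5
tcp_pos: [560.9, -157.2, 31.3]
orientation: [[-0.063, 0.998, -0.0], [0.998, 0.063, 0.0], [0.0, -0.0, -1.0]]
contact_force: [-1.3, 1.6, -0.0]
finger_gap: 93.2
```

Request:
apply_moves:
  rows:
    - {"xyz": [0,-0.0005,0],"roll": 0,"grip": 1}
    - {"xyz": [0,0,0],"roll": 0,"grip": 1}

```text
time: 20.7
tcp_pos: [560.9, -157.2, 31.3]
orientation: [[-0.063, 0.998, -0.0], [0.998, 0.063, 0.001], [0.001, -0.0, -1.0]]
contact_force: [0.5, 1.1, 0.3]
finger_gap: 93.1
```

Request:
apply_moves:
  rows:
    - {"xyz": [0,-0.0005,0],"roll": 0,"grip": 1}
    - {"xyz": [0,0,0],"roll": 0,"grip": 1}

```text
time: 20.9
tcp_pos: [560.9, -157.2, 31.3]
orientation: [[-0.064, 0.998, -0.0], [0.998, 0.064, 0.001], [0.001, -0.0, -1.0]]
contact_force: [-0.4, 2.8, 0.2]
finger_gap: 92.9
```

Request:
apply_moves:
  rows:
    - {"xyz": [0,-0.0005,0],"roll": 0,"grip": 1}
    - {"xyz": [0,0,0],"roll": 0,"grip": 1}

```text
time: 21.1
tcp_pos: [560.9, -157.3, 31.3]
orientation: [[-0.064, 0.998, -0.0], [0.998, 0.064, 0.002], [0.002, -0.0, -1.0]]
contact_force: [-0.7, 5.2, 0.6]
finger_gap: 92.6
```

Request:
apply_moves:
  rows:
    - {"xyz": [0,0.0005,0],"roll": 0,"grip": 1}
    - {"xyz": [0,0,0],"roll": 0,"grip": 1}
    - {"xyz": [0,0,0],"roll": 0,"grip": 1}

```text
time: 21.4
tcp_pos: [560.9, -157.3, 31.3]
orientation: [[-0.064, 0.998, -0.0], [0.998, 0.064, 0.001], [0.001, -0.0, -1.0]]
contact_force: [-0.0, 5.0, 0.7]
finger_gap: 93.0
```

```bash
python3 st.py;python3 st.py; python3 - <<'E'
from h import *
c=camera('side');x,y,w,h=(225,115,105,105)
cv2.imwrite('pics/p3side.png',cv2.resize(c['image'][y:y+h,x:x+w,::-1],None,fx=5.5,fy=5.5,interpolation=cv2.INTER_CUBIC))
E
python3 st.py
```

```text
21.4 [ 560.9 -157.3   31.3] ang 0.0637 board -2.8 7.3 [-0.   5.   0.7] [1.21 0.01 0.02] 92.98913728049416
21.4 [ 560.9 -157.3   31.3] ang 0.0637 board -2.8 7.3 [-0.   5.   0.7] [1.21 0.01 0.02] 92.98913728049416
21.45 [ 560.9 -157.3   31.3] ang 0.0637 board -2.7 7.3 [-0.7  4.7 -0.3] [1.15 0.02 0.02] 92.71003068492469
```

View pics/p3side.png

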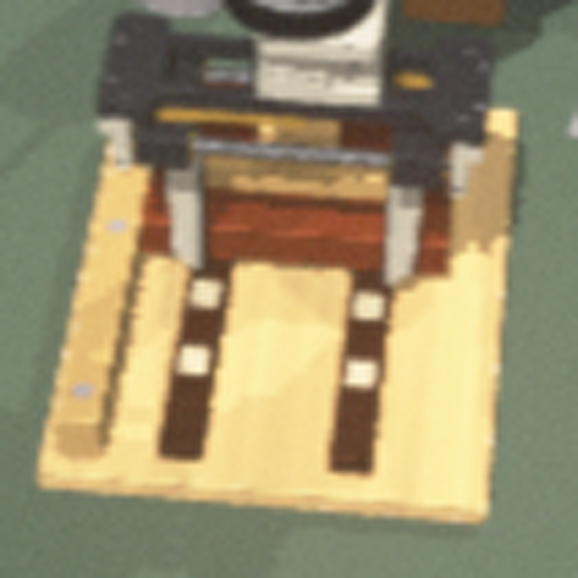

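Request:
apply_moves:
  rows:
    - {"xyz": [0,0.001,0],"roll": 0,"grip": 1}
    - {"xyz": [-0.0002,0.003,0],"roll": 0,"grip": 1}
    - {"xyz": [-0.0005,0.008,0],"roll": 0,"grip": 1}
    - {"xyz": [0,0.01,0.03],"roll": 0,"grip": 1}
    - {"xyz": [0,0,0.04],"roll": 0,"grip": 1}
    - {"xyz": [0,0,0.02],"roll": 0,"grip": 1}
    - {"xyz": [0,0,0],"roll": 0,"grip": 1}

```text
time: 22.15
tcp_pos: [562.6, -137.2, 124.7]
orientation: [[-0.062, 0.998, 0.007], [0.998, 0.062, -0.003], [-0.003, 0.007, -1.0]]
contact_force: [0.7, -0.8, -0.3]
finger_gap: 92.9
```

```bash
python3 st.py;python3 w.py w13
```

```text
22.15 [ 562.6 -137.2  124.7] ang 0.062 board 0.2 27.3 [ 0.7 -0.8 -0.3] [-0.07 -0.11 -0.02] 92.89897215213873
[ 562.6004854  -137.17527232  124.70057189] [ 0.65474433 -0.84940593 -0.30150893] 92.89897215213873
```

View pics/w13.png

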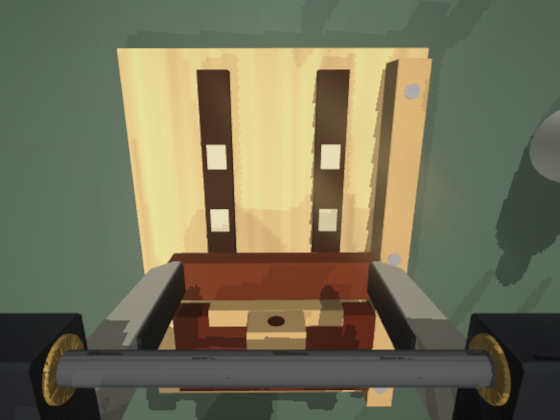

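Request:
apply_moves:
  rows:
    - {"xyz": [0.002,-0.02,0.01],"roll": 0,"grip": 1}
    - {"xyz": [0.001,-0.02,0],"roll": 0.001,"grip": 1}
    - {"xyz": [0.001,-0.024,0],"roll": 0,"grip": 1}
    - {"xyz": [0,0,0],"roll": 0,"grip": 1}
    - {"xyz": [0,0,0],"roll": 0,"grip": 1}

```text
time: 22.7
tcp_pos: [563.1, -200.4, 129.8]
orientation: [[-0.063, 0.998, -0.003], [0.998, 0.063, 0.001], [0.001, -0.003, -1.0]]
contact_force: [1.3, 0.8, -0.3]
finger_gap: 93.0
```

```bash
python3 st.py; python3 - <<'E'
from h import *
c,o=look('wrist','slat','spacer')
pickle.dump((c,o),open('w14.pkl','wb'));cv2.imwrite('pics/w14.png',c['image'][:,:,::-1])
for q in o:
  for d in o[q]: print(q,d['rect'],round(d['conf'],2),d['pixels'].sum())
d=o['slat'][0]
q,e=fit([(c,d['pixels'].astype(float))],slatmk(22),np.array([565,-180,.063,31]),np.array([4,4,.02,1]));print(q,e)
d=o['spacer'][0]
p,e=fit([(c,d['pixels'].astype(float))],spmk(22),np.array([567,-203,.063]),np.array([3,3,.02]));print(p,e)
E
```

```text
22.7 [ 563.1 -200.4  129.8] ang 0.0626 board -3.3 -35.8 [ 1.3  0.8 -0.3] [ 0.02 -0.09 -0.05] 93.01810090521226
slat [165.5, 170.4, 225.1, 50.0] 0.78 10552
spacer [208.0, 220.5, 144.6, 38.1] 0.62 4465
[ 5.63655877e+02 -1.80904228e+02  6.24382378e-02  3.09087253e+01] 0.023125065037387205
[ 5.66806453e+02 -2.03327272e+02  6.26955966e-02] 0.27847353050962825
```

View pics/w14.png

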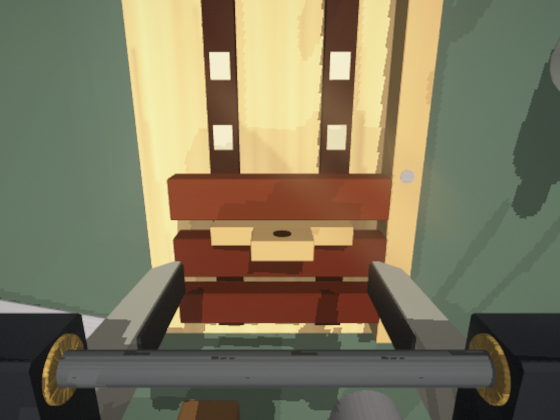

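Request:
apply_moves:
  rows:
    - {"xyz": [0.0038,-0.0027,-0.02],"roll": 0.001,"grip": 1}
    - {"xyz": [0,0,-0.025],"roll": 0,"grip": 0.5}
    - {"xyz": [0,0,-0.017],"roll": 0,"grip": 0.2}
    - {"xyz": [0,0,-0.003],"roll": 0,"grip": 0.1}
    - {"xyz": [0,0,0],"roll": 0,"grip": 0.1}
    - {"xyz": [0,0,0],"roll": 0,"grip": 0.1}

```text
time: 23.45
tcp_pos: [568.9, -202.4, 67.4]
orientation: [[-0.066, 0.998, 0.002], [0.998, 0.066, -0.0], [-0.0, 0.002, -1.0]]
contact_force: [0.3, -0.3, 0.4]
finger_gap: 57.5
```

```bash
python3 st.py;python3 w.py w15
```

```text
23.45 [ 568.9 -202.4   67.4] ang 0.0659 board 2.3 -38.2 [ 0.3 -0.3  0.4] [-0.03 -0.16  0.01] 57.53195042335148
[ 568.87099024 -202.42122752   67.38426183] [ 0.27405097 -0.3093603   0.35368866] 57.53195042335148
```

View pics/w15.png

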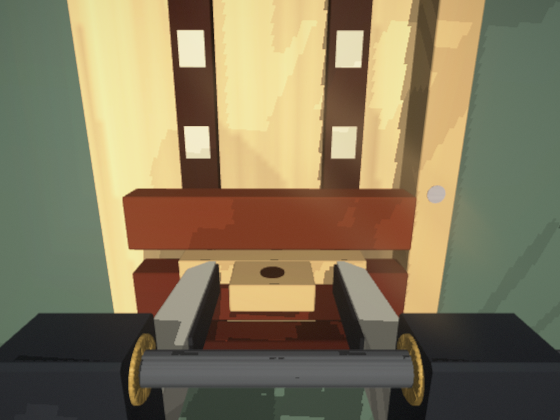

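Request:
apply_moves:
  rows:
    - {"xyz": [-0.0018,-0.0005,-0.002],"roll": -0.002,"grip": 0.05}
    - {"xyz": [0,0,-0.0015],"roll": 0,"grip": 0.0}
    - {"xyz": [0,0,0],"roll": 0,"grip": 0.0}
    - {"xyz": [0,0,0],"roll": 0,"grip": -1}
    - {"xyz": [0,0,0],"roll": 0,"grip": -1}
    - {"xyz": [0,0,0],"roll": 0,"grip": -1}
    - {"xyz": [0,0,0],"roll": 0,"grip": -1}
  grip_force: 12

```text
time: 24.2
tcp_pos: [566.5, -203.5, 63.0]
orientation: [[-0.063, 0.998, 0.001], [0.998, 0.063, -0.0], [-0.0, 0.001, -1.0]]
contact_force: [0.4, -0.7, 0.0]
finger_gap: 39.9
```

```bash
python3 st.py
```

```text
24.2 [ 566.5 -203.5   63. ] ang 0.063 board -0.1 -39.2 [ 0.4 -0.7  0. ] [-0.07 -0.22  0.03] 39.908607421428755
```

Request:
apply_moves:
  rows:
    - {"xyz": [0,0,0],"roll": 0,"grip": -1}
    - {"xyz": [0,0,0.004],"roll": 0,"grip": -1}
    - {"xyz": [0,0,0.006],"roll": 0,"grip": -1}
    - {"xyz": [0,0,0.008],"roll": 0,"grip": -1}
    - {"xyz": [0,0,0.01],"roll": 0,"grip": -1}
    - {"xyz": [0,0,0.02],"roll": 0,"grip": -1}
    - {"xyz": [0,0,0.02],"roll": 0,"grip": -1}
    - {"xyz": [0,0,0],"roll": 0,"grip": -1}

```text
time: 25.0
tcp_pos: [568.6, -203.3, 134.4]
orientation: [[-0.063, 0.998, 0.007], [0.998, 0.063, -0.001], [-0.002, 0.007, -1.0]]
contact_force: [0.8, -0.9, 0.6]
finger_gap: 39.8
```

```bash
python3 st.py;python3 w.py w16
```

```text
25.0 [ 568.6 -203.3  134.4] ang 0.063 board 2.0 -39.1 [ 0.8 -0.9  0.6] [-0.04 -0.14  0.03] 39.842996199495055
[ 568.55733303 -203.30566935  134.38102975] [ 0.82203336 -0.92825871  0.62112333] 39.842996199495055
```

View pics/w16.png

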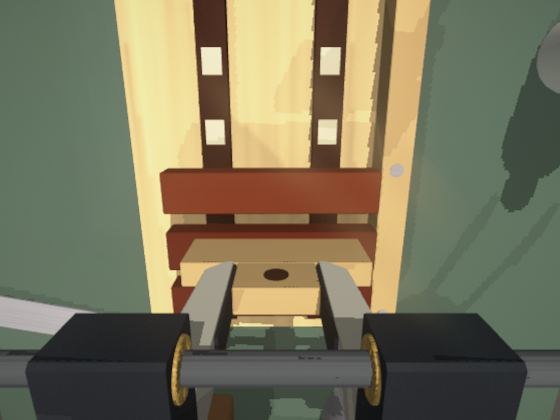

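Request:
apply_moves:
  rows:
    - {"xyz": [-0.0073,0.038,0],"roll": 0,"grip": -1}
    - {"xyz": [-0.0073,0.038,0],"roll": 0,"grip": -1}
    - {"xyz": [-0.0073,0.038,0],"roll": 0,"grip": -1}
    - {"xyz": [-0.0073,0.038,0],"roll": 0,"grip": -1}
    - {"xyz": [-0.0073,0.038,0],"roll": 0,"grip": -1}
    - {"xyz": [-0.0073,0.038,0],"roll": 0,"grip": -1}
    - {"xyz": [-0.0073,0.038,0],"roll": 0,"grip": -1}
    - {"xyz": [-0.0073,0.038,-0.02],"roll": 0,"grip": -1}

```text
time: 25.85
tcp_pos: [508.7, 102.5, 111.8]
orientation: [[-0.062, 0.998, 0.004], [0.998, 0.062, 0.001], [0.001, 0.004, -1.0]]
contact_force: [1.1, 0.8, -1.2]
finger_gap: 39.8
```

Request:
apply_moves:
  rows:
    - {"xyz": [0,0,-0.03],"roll": 0,"grip": -1}
    - {"xyz": [0,0,-0.025],"roll": 0,"grip": -1}
    - {"xyz": [0,0,-0.01],"roll": 0,"grip": -1}
    - {"xyz": [0,0,-0.003],"roll": 0,"grip": -1}
    - {"xyz": [0,0,0],"roll": 0,"grip": -1}
    - {"xyz": [0,0,0],"roll": 0,"grip": -1}

```text
time: 26.45
tcp_pos: [508.6, 100.6, 43.7]
orientation: [[-0.062, 0.998, 0.002], [0.998, 0.062, 0.001], [0.0, 0.002, -1.0]]
contact_force: [0.3, -0.7, -1.0]
finger_gap: 39.8
```

```bash
python3 st.py;python3 w.py w17
```

```text
26.45 [508.6 100.6  43.7] ang 0.0623 board -38.5 267.9 [ 0.3 -0.7 -1. ] [-0.06 -0.13 -0.04] 39.83590286777716
[508.61695206 100.55489887  43.70782742] [ 0.28444472 -0.6677131  -0.99249803] 39.83590286777716
```

View pics/w17.png

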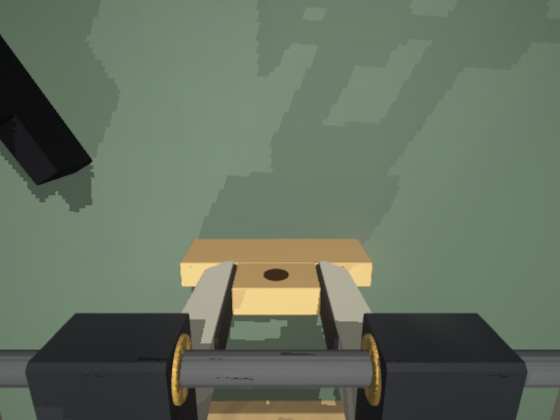

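Lower 2.7 mm onto the bench and release.

Request:
apply_moves:
  rows:
    - {"xyz": [0,0,-0.0015],"roll": 0,"grip": -1}
    - {"xyz": [0,0,-0.0013],"roll": 0,"grip": -1}
    - {"xyz": [0,0,0],"roll": 0,"grip": -1}
    - {"xyz": [0,0,0],"roll": 0,"grip": -1}

```text
time: 26.9
tcp_pos: [508.4, 100.5, 40.8]
orientation: [[-0.063, 0.998, 0.001], [0.998, 0.063, -0.0], [-0.0, 0.001, -1.0]]
contact_force: [-1.0, -1.4, 5.3]
finger_gap: 40.1
```

Request:
apply_moves:
  rows:
    - {"xyz": [0,0,0],"roll": 0,"grip": 0}
    - {"xyz": [0,0,0],"roll": 0,"grip": 0.2}
    - {"xyz": [0,0,0],"roll": 0,"grip": 0.2}
    - {"xyz": [0,0,0],"roll": 0,"grip": 0.2}
    - {"xyz": [0,0,0.02],"roll": 0,"grip": 0.2}
    - {"xyz": [0,0,0.04],"roll": 0,"grip": 0.5}
    - {"xyz": [0,0,0.04],"roll": 0,"grip": 0.5}

```text
time: 27.6
tcp_pos: [507.0, 100.5, 140.5]
orientation: [[-0.063, 0.998, -0.003], [0.998, 0.063, -0.0], [0.0, -0.003, -1.0]]
contact_force: [1.4, -0.1, 0.4]
finger_gap: 66.9
```

Request:
apply_moves:
  rows:
    - {"xyz": [0,-0.04,0.04],"roll": 0,"grip": -1}
    - {"xyz": [0,-0.045,0.04],"roll": 0,"grip": -1}
    - {"xyz": [0,-0.045,0],"roll": 0,"grip": -1}
    - {"xyz": [0,-0.045,0],"roll": 0,"grip": -1}
    - {"xyz": [0,-0.045,0],"roll": 0,"grip": -1}
    - {"xyz": [0,0,0],"roll": 0,"grip": -1}
    - {"xyz": [0,0,0],"roll": 0,"grip": -1}

```text
time: 28.3
tcp_pos: [507.4, -108.4, 208.2]
orientation: [[-0.06, 0.998, -0.001], [0.998, 0.06, 0.0], [0.0, -0.001, -1.0]]
contact_force: [0.1, 1.0, -0.2]
finger_gap: 18.8
```

```bash
cat > chk.py <<'E'
import sys
from h import *
s=sense();print(s['tcp_pos'])
c,o=look('wrist','slat','neighbour','board')
pickle.dump((c,o),open('chk.pkl','wb'));cv2.imwrite(f'pics/{sys.argv[1]}.png',c['image'][:,:,::-1])
for q in o:
  for d in o[q]: print(q,d['rect'],round(d['conf'],2),d['pixels'].sum())
E
python3 chk.py w18; python3 - <<'E'
from h import *
for n in('side','top'):
    c=camera(n);cv2.imwrite(f'pics/f_{n}.png',c['image'][:,:,::-1])
E
```

```text
[ 507.35923672 -108.38909827  208.21054842]
slat [247.2, 247.9, 160.6, 37.7] 0.93 4642
neighbour [253.1, 289.4, 149.9, 36.6] 0.89 3004
board [217.2, 97.8, 233.6, 254.0] 0.92 40313
```

View pics/w18.png

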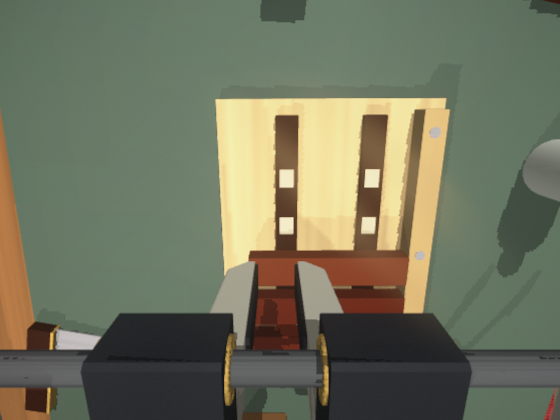

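View pics/f_side.png

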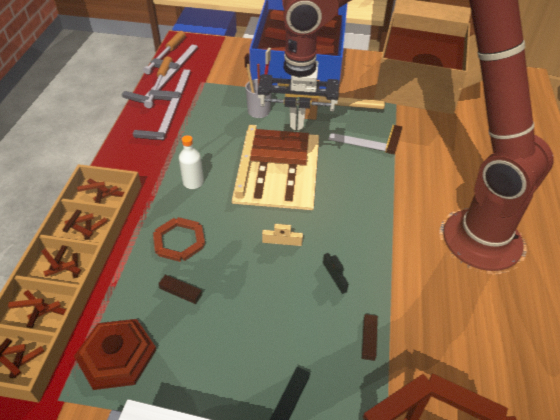

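Request:
apply_moves:
  rows:
    - {"xyz": [0.02,-0.04,0],"roll": 0,"grip": 1}
    - {"xyz": [0.02,-0.04,0],"roll": 0,"grip": 1}
    - {"xyz": [0.02,-0.04,0],"roll": 0,"grip": 1}
    - {"xyz": [0,-0.03,-0.02],"roll": 0,"grip": 1}
    - {"xyz": [0,0,0],"roll": 0,"grip": 1}
    - {"xyz": [0,0,0],"roll": 0,"grip": 1}

```text
time: 29.2
tcp_pos: [567.5, -256.5, 187.7]
orientation: [[-0.063, 0.998, -0.002], [0.998, 0.063, 0.002], [0.002, -0.001, -1.0]]
contact_force: [0.0, 0.8, 0.5]
finger_gap: 43.8
```

```bash
python3 chk.py w19; python3 - <<'E'
from h import *
c,o=pickle.load(open('chk.pkl','rb'))
P={}
for n,p0 in(('slat',[564,-181,.063,31]),('neighbour',[568,-226,.063,31])):
    q,e=fit([(c,o[n][0]['pixels'].astype(float))],slatmk(22),np.array(p0),np.array([4,4,.02,1]));print(n,q.round(4),round(e,3));P[n]=q
b,e=fit([(c,hullfill(o['board'][0]['pixels']))],bdmk,np.array([564,-164.5,.063]),np.array([4,4,.02]));print('board',b,e)
a=b[2];R=np.array([[np.cos(a),np.sin(a)],[-np.sin(a),np.cos(a)]])
for n in P:print(n,R@(P[n][:2]-b[:2]))
print('rel',R@(P['slat'][:2]-P['neighbour'][:2]))
draw(c,[(slatmk(22)(P['slat'])[0],(255,0,0)),(slatmk(22)(P['neighbour'])[0],(0,255,0)),(bdmk(b)[1],(255,255,0))],'pics/w19o.png',(130,60,330,240),2.3)
E
```

```text
[ 567.48570441 -256.47543208  187.74996433]
slat [176.1, 98.9, 197.4, 35.9] 0.94 7367
neighbour [174.5, 317.2, 66.8, 101.8] 0.44 2928
board [146.7, 1.5, 263.6, 252.4] 0.73 53385
slat [ 5.639048e+02 -1.807232e+02  6.570000e-02  3.077600e+01] 0.024
neighbour [ 6.183421e+02 -2.117871e+02  2.691000e-01 -6.600000e-03] 1.271
board [ 5.63184903e+02 -1.66101912e+02  5.87696842e-02] 0.009178106730503037
slat [ -0.1401676  -14.63835392]
neighbour [ 52.37862525 -48.84603058]
rel [-52.51879285  34.20767665]
```

View pics/w19.png

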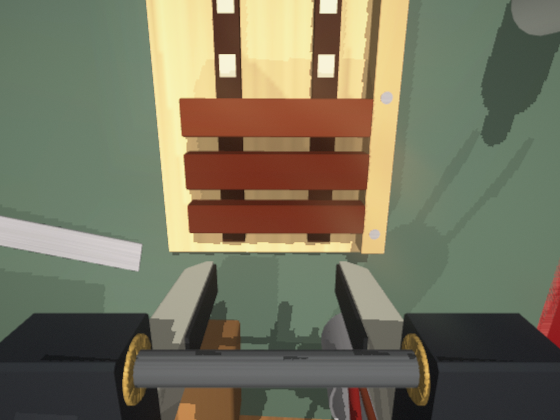

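View pics/w19o.png

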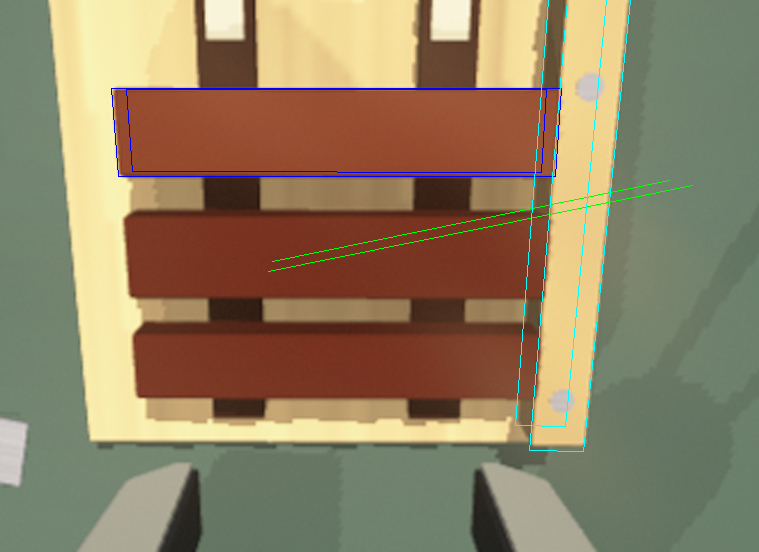

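```bash
python3 - <<'E'
from h import *
c,o=pickle.load(open('chk.pkl','rb'))
im=c['image'].astype(int)
hsv=cv2.cvtColor(c['image'],cv2.COLOR_RGB2HSV)
m=((im[...,0]-im[...,1]>28)&((im[...,1]-im[...,2])<32)&(hsv[...,1]>135)&(im[...,1]<100)).astype(np.uint8);m[:90]=0;m[255:]=0;m[:,:172]=0;m[:,378:]=0
m=cv2.morphologyEx(m,cv2.MORPH_OPEN,np.ones((9,25),np.uint8))
n,l,st,_=cv2.connectedComponentsWithStats(m)
print(st)
for i,p0 in zip(range(1,n),([564,-181,.063,31],[568,-226,.063,31],[571,-269,.063,30])):
    q,e=fit([(c,(l==i).astype(float))],slatmk(22),np.array(p0),np.array([4,4,.02,1]));
    a=.0636;R=np.array([[np.cos(a),np.sin(a)],[-np.sin(a),np.cos(a)]])
    print(q.round(4),round(e,3),'board',R@(q[:2]-[564.1,-164.4]))
E
```

```text
[[     0      0    560    420 215481]
 [   180     98    192     40   7025]
 [   185    151    184     39   6967]
 [   189    200    176     33   5727]]
[ 5.631510e+02 -1.814209e+02  6.100000e-02  3.021680e+01] 0.056 board [ -2.02888345 -16.92614933]
[ 5.676308e+02 -2.264992e+02  6.610000e-02  3.055180e+01] 0.025 board [ -0.42315201 -62.19804512]
[ 5.702192e+02 -2.692169e+02  6.660000e-02  2.520180e+01] 0.018 board [  -0.55500729 -104.99389371]
```

Request:
apply_moves:
  rows:
    - {"xyz": [-0.03,0.017,0],"roll": 0,"grip": -1}
    - {"xyz": [-0.03,0.017,0],"roll": 0,"grip": -1}
    - {"xyz": [-0.03,0.017,0],"roll": 0,"grip": -1}
    - {"xyz": [-0.027,0.017,0],"roll": 0,"grip": -1}
    - {"xyz": [0,0,-0.03],"roll": 0,"grip": -1}
    - {"xyz": [0,0,-0.03],"roll": 0,"grip": -1}
    - {"xyz": [0,0,0],"roll": 0,"grip": -1}
    - {"xyz": [0,0,0],"roll": 0,"grip": -1}

```text
time: 30.4
tcp_pos: [451.2, -188.9, 129.1]
orientation: [[-0.063, 0.998, 0.0], [0.998, 0.063, 0.0], [0.0, 0.0, -1.0]]
contact_force: [0.6, -0.4, 0.4]
finger_gap: 21.2
```

```bash
python3 st.py;python3 w.py w20
```

```text
30.4 [ 451.2 -188.9  129.1] ang 0.0635 board -114.2 -17.3 [ 0.6 -0.4  0.4] [-0.02 -0.07  0.05] 21.162305987847954
[ 451.18307644 -188.92633956  129.06269616] [ 0.60117262 -0.3712173   0.37254784] 21.162305987847954
```

View pics/w20.png

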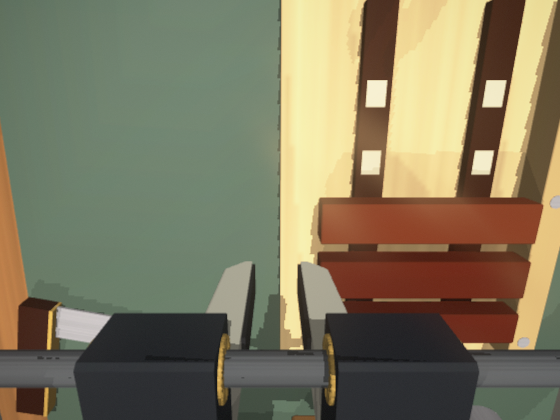

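Request:
apply_moves:
  rows:
    - {"xyz": [0,0,0],"roll": 0,"grip": -1}
    - {"xyz": [0,0,-0.03],"roll": 0,"grip": -1}
    - {"xyz": [0,0,-0.035],"roll": 0,"grip": -1}
    - {"xyz": [0,0,-0.03],"roll": 0,"grip": -1}
    - {"xyz": [0,0,0],"roll": 0,"grip": -1}
    - {"xyz": [0.005,0.0003,0],"roll": 0,"grip": -1}
    - {"xyz": [0.003,0.0002,0],"roll": 0,"grip": -1}
    - {"xyz": [0,0,0],"roll": 0,"grip": -1}

```text
time: 31.25
tcp_pos: [461.0, -188.9, 35.3]
orientation: [[-0.063, 0.998, 0.004], [0.998, 0.063, -0.001], [-0.001, 0.004, -1.0]]
contact_force: [-0.3, 0.5, -0.7]
finger_gap: 0.4
```

```bash
python3 st.py;python3 w.py w21
```

```text
31.25 [ 461.  -188.9   35.3] ang 0.063 board -104.5 -17.9 [-0.3  0.5 -0.7] [-0.05 -0.08  0.02] 0.3548238920582198
[ 460.99744332 -188.92185528   35.34481177] [-0.27283789  0.51187111 -0.6959248 ] 0.3548238920582198
```

View pics/w21.png

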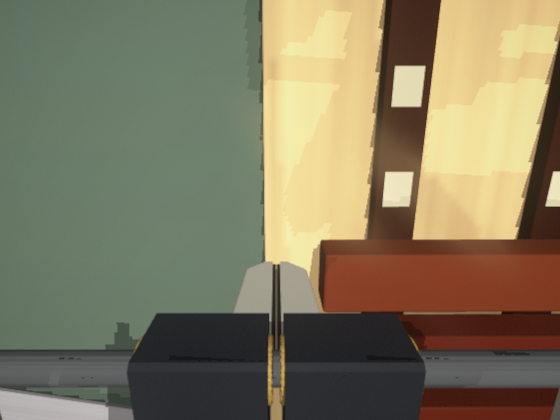

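Request:
apply_moves:
  rows:
    - {"xyz": [0,0.0012,-0.003],"roll": 0,"grip": -1}
    - {"xyz": [0.001,0.0001,0],"roll": 0,"grip": -1}
    - {"xyz": [0.001,0.0001,0],"roll": 0,"grip": -1}
    - {"xyz": [0.001,0,0],"roll": 0,"grip": -1}
    - {"xyz": [0,0,0],"roll": 0,"grip": -1}

```text
time: 31.8
tcp_pos: [462.0, -187.3, 30.6]
orientation: [[-0.063, 0.998, 0.0], [0.998, 0.063, 0.0], [0.0, 0.0, -1.0]]
contact_force: [0.9, -0.3, 0.6]
finger_gap: 0.9
```

Request:
apply_moves:
  rows:
    - {"xyz": [0.001,0.0001,0],"roll": 0,"grip": -1}
    - {"xyz": [0.001,0,0],"roll": 0,"grip": -1}
    - {"xyz": [0,0,0],"roll": 0,"grip": -1}

```text
time: 32.1
tcp_pos: [464.0, -187.2, 30.6]
orientation: [[-0.063, 0.998, 0.0], [0.998, 0.063, 0.0], [0.0, 0.0, -1.0]]
contact_force: [-0.4, 1.1, -0.4]
finger_gap: 0.7
```

Request:
apply_moves:
  rows:
    - {"xyz": [0.001,0.0001,0],"roll": 0,"grip": -1}
    - {"xyz": [0,0,0],"roll": 0,"grip": -1}

```text
time: 32.3
tcp_pos: [465.0, -187.0, 30.6]
orientation: [[-0.063, 0.998, 0.0], [0.998, 0.063, 0.0], [0.0, 0.0, -1.0]]
contact_force: [0.9, -0.3, -0.2]
finger_gap: 0.3
```

```bash
python3 st.py
```

```text
32.3 [ 465.  -187.    30.6] ang 0.0631 board -100.4 -16.3 [ 0.9 -0.3 -0.2] [ 0.03 -0.1  -0.02] 0.3351229336506734
```

Request:
apply_moves:
  rows:
    - {"xyz": [0.001,0.0001,0],"roll": 0,"grip": -1}
    - {"xyz": [0.0005,0,0],"roll": 0,"grip": -1}
    - {"xyz": [0,0,0],"roll": 0,"grip": -1}

```text
time: 32.6
tcp_pos: [466.4, -186.9, 30.6]
orientation: [[-0.063, 0.998, 0.0], [0.998, 0.063, 0.0], [0.0, 0.0, -1.0]]
contact_force: [0.1, -0.3, 0.2]
finger_gap: 0.4
```

Request:
apply_moves:
  rows:
    - {"xyz": [0.0005,0,0],"roll": 0,"grip": -1}
    - {"xyz": [0.0005,0,0],"roll": 0,"grip": -1}
    - {"xyz": [0,0,0],"roll": 0,"grip": -1}

```text
time: 32.9
tcp_pos: [467.4, -187.0, 30.6]
orientation: [[-0.063, 0.998, 0.0], [0.998, 0.063, 0.0], [0.0, 0.0, -1.0]]
contact_force: [0.0, 0.7, 0.1]
finger_gap: 0.6
```

Request:
apply_moves:
  rows:
    - {"xyz": [0.0005,0,0],"roll": 0,"grip": -1}
    - {"xyz": [0,0,0],"roll": 0,"grip": -1}

```text
time: 33.1
tcp_pos: [467.9, -187.0, 30.6]
orientation: [[-0.063, 0.998, 0.0], [0.998, 0.063, 0.0], [0.0, 0.0, -1.0]]
contact_force: [-0.8, -0.3, -0.8]
finger_gap: 0.0
```

```bash
python3 st.py;python3 w.py w22
```

```text
33.1 [ 467.9 -187.    30.6] ang 0.0631 board -97.4 -16.4 [-0.8 -0.3 -0.8] [-0.05 -0.09 -0.02] 0.04073762911318397
[ 467.8905364  -186.95663222   30.61841299] [-0.75942203 -0.27140653 -0.79405896] 0.04073762911318397
```

View pics/w22.png

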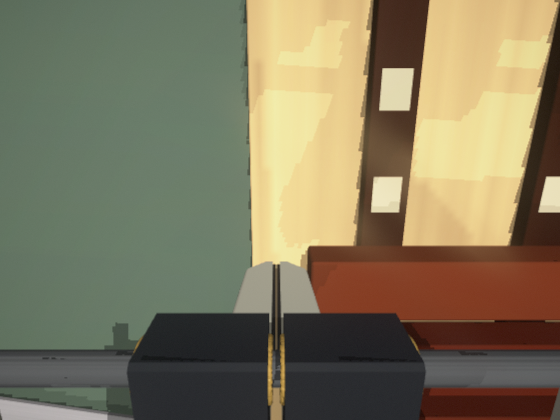

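Request:
apply_moves:
  rows:
    - {"xyz": [0.0005,0,0],"roll": 0,"grip": -1}
    - {"xyz": [0.0005,0,0],"roll": 0,"grip": -1}
    - {"xyz": [0,0,0],"roll": 0,"grip": -1}

```text
time: 33.45
tcp_pos: [468.9, -187.0, 30.6]
orientation: [[-0.063, 0.998, 0.0], [0.998, 0.063, 0.0], [0.0, 0.0, -1.0]]
contact_force: [-0.3, 0.5, 0.8]
finger_gap: 0.4
```

Request:
apply_moves:
  rows:
    - {"xyz": [0.0005,0,0],"roll": 0,"grip": -1}
    - {"xyz": [0.0005,0,0],"roll": 0,"grip": -1}
    - {"xyz": [0,0,0],"roll": 0,"grip": -1}

```text
time: 33.75
tcp_pos: [469.2, -187.0, 30.5]
orientation: [[-0.063, 0.998, -0.001], [0.998, 0.063, -0.0], [0.0, -0.001, -1.0]]
contact_force: [-0.8, -0.4, 0.6]
finger_gap: 0.6
```

Request:
apply_moves:
  rows:
    - {"xyz": [0.0005,0,0],"roll": 0,"grip": -1}
    - {"xyz": [0.0005,0,0],"roll": 0,"grip": -1}
    - {"xyz": [0,0,0],"roll": 0,"grip": -1}

```text
time: 34.05
tcp_pos: [469.6, -187.0, 30.5]
orientation: [[-0.063, 0.998, -0.003], [0.998, 0.063, -0.0], [-0.0, -0.003, -1.0]]
contact_force: [-4.1, -0.1, 2.3]
finger_gap: 0.5
```

```bash
python3 st.py
```

```text
34.05 [ 469.6 -187.    30.5] ang 0.0628 board -95.7 -16.6 [-4.1 -0.1  2.3] [0.   0.61 0.04] 0.4962494304296632
```

Butted against the fence (force −4.1 N). Back off, lift and check.

Request:
apply_moves:
  rows:
    - {"xyz": [-0.002,0,0],"roll": 0,"grip": -1}
    - {"xyz": [-0.01,0,0],"roll": 0,"grip": -1}
    - {"xyz": [0,0,0.04],"roll": 0,"grip": -1}
    - {"xyz": [0,0,0.04],"roll": 0,"grip": -1}
    - {"xyz": [0.02,-0.01,0.04],"roll": 0,"grip": 0}
    - {"xyz": [0.03,-0.02,0.04],"roll": 0,"grip": 0}
    - {"xyz": [0.03,-0.02,0],"roll": 0,"grip": 0}
    - {"xyz": [0.03,-0.02,0],"roll": 0,"grip": 0}

```text
time: 34.85
tcp_pos: [568.4, -257.0, 189.7]
orientation: [[-0.062, 0.998, 0.004], [0.998, 0.062, -0.002], [-0.003, 0.004, -1.0]]
contact_force: [0.5, -0.3, 0.4]
finger_gap: 28.3
```

Request:
apply_moves:
  rows:
    - {"xyz": [0,0,0],"roll": 0,"grip": 0}
    - {"xyz": [0,0,0],"roll": 0,"grip": 0}
    - {"xyz": [0,0,0],"roll": 0,"grip": 0}

```text
time: 35.15
tcp_pos: [565.7, -254.5, 187.4]
orientation: [[-0.064, 0.998, -0.001], [0.998, 0.064, 0.001], [0.001, -0.001, -1.0]]
contact_force: [-0.2, -0.1, -0.5]
finger_gap: 45.6
```

```bash
python3 st.py; python3 - <<'E'
from h import *
for _ in range(6):
    c=camera('wrist');o=outline_of(c,'neighbour')+outline_of(c,'slat')
    o=[d for d in o if d['rect'][2]>100]
    ys=sorted({round(d['rect'][1]/15) for d in o})
    if len(ys)>1: break
cv2.imwrite('pics/w23.png',c['image'][:,:,::-1])
a=.0636;R=np.array([[np.cos(a),np.sin(a)],[-np.sin(a),np.cos(a)]])
for d in o:
    best=None
    for p0 in([564.5,-181,.063,31],[568,-226,.063,31]):
        q,e=fit([(c,d['pixels'].astype(float))],slatmk(22),np.array(p0),np.array([4,4,.02,1]))
        if best is None or e<best[1]: best=(q,e)
    q,e=best;print(d['rect'],round(d['conf'],2),q.round(3),round(e,3),'board',R@(q[:2]-[564.1,-164.4]))
t=camera('top');cv2.imwrite('pics/f2_top.png',t['image'][:,:,::-1])
E
```

```text
35.15 [ 565.7 -254.5  187.4] ang 0.0644 board -4.1 -90.0 [-0.2 -0.1 -0.5] [-0.04 -0.07  0.05] 45.6380086831026
[185.5, 154.4, 187.3, 39.1] 0.89 [ 5.66848e+02 -2.26163e+02  6.40000e-02  3.09330e+01] 0.021 board [ -1.18277713 -61.81305223]
[180.3, 97.3, 199.4, 40.5] 0.94 [ 5.63605e+02 -1.80884e+02  6.40000e-02  3.08720e+01] 0.017 board [ -1.54198986 -16.41885371]
```

View pics/w23.png

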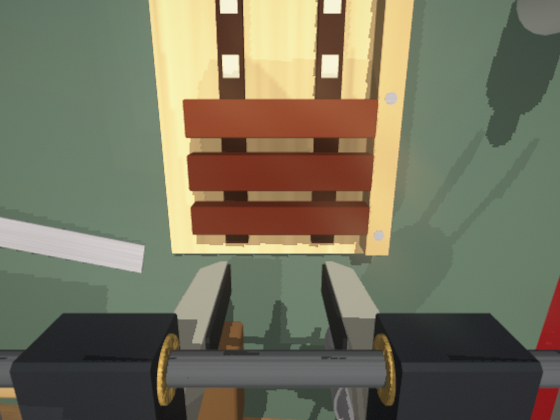

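View pics/f2_top.png

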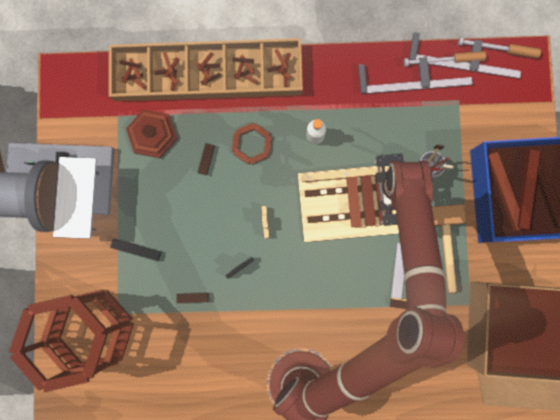

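```bash
python3 -c "
from bench import *
print(close_job())"
```

```text
the job is handed in; nothing more can be done
None
```

The new slat is laid beside the neighbour with an even gap. The job was handed in at about 35 s of the 72 s, and no verdict was given.

**What I did**
- I set the red-brown slat on the rails and stood the pale spacer beside the neighbour.
- With two fingertips I slid the slat up until the spacer was nipped. The push force peaked at about 5 N, with no sign of the neighbour giving.
- I drew the spacer straight up and stood it on the bench, about 100 mm clear of the board.
- I then pushed the slat's free end until it met the fence, which it did at about 4 N.

**Last checks**
- **Gap and angle:** in one final wrist picture the slat's centre sits 45.4 mm from the neighbour's, in the middle of the 43.9–46.9 mm band. The two are parallel to within what I could measure.
- **Fence end:** the slat's end is within about 0.4 mm of the neighbour's.
- **Neighbour:** its y measured −61.8 mm against −61.5 mm at the start, which is within the measuring noise.
- **Everything else:** the pictures show the spacer standing on the bench and the bystanders where they were.

**Disagreements**
- Absolute x from the wrist camera varied by 1–2 mm between views. For example, that final picture put the neighbour at −1.2 mm and the slat at −1.5 mm in the board frame. I therefore relied on the slat's position relative to the neighbour and on the contact force at the fence.
- The networks missed or mis-found a slat or the board in a few pictures. I retook those or segmented the slats by colour.

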